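Gauge the spring barrels and record each reading

TASK

Gauge every music-box spring barrel on the felt mat, one at a time, from the slimmest to the thickest: stand it in the bench caliper, slide the jaw shut on it until the sprung anvil clearly gives, without crushing the barrel, and with the barrel still held by the jaws swing the recording counter's lever down to its stop and let it spring back. Then open the jaw and stand the barrel upright in the wooden tray. Finish with all the barrels in the tray and the caliper fully open, and leave the other things on the bench where they are.

Things in the scene. Friction and masses are not known exactly. Their poses are not given: they have to be found in the camera images.
- barrel_red: brass spring barrel with a red top and band, an upright squat cylinder 32 mm in diameter and 30 mm tall with a 6 mm stub (8 mm thick) on top, 0.1 to 0.3 kg; the slimmest of four. May be absent. Origin: centre of its underside, z up its axis. Starts on the mat
- barrel_yellow: brass spring barrel with a yellow top and band, an upright squat cylinder 38 mm in diameter and 30 mm tall with a 6 mm stub (8 mm thick) on top, 0.1 to 0.3 kg; the second size of four. May be absent. Origin: centre of its underside, z up its axis. Starts on the mat
- barrel_green: brass spring barrel with a green top and band, an upright squat cylinder 44 mm in diameter and 30 mm tall with a 6 mm stub (8 mm thick) on top, 0.1 to 0.3 kg; the third size of four. May be absent. Origin: centre of its underside, z up its axis. Starts on the mat
- barrel_blue: brass spring barrel with a blue top and band, an upright squat cylinder 50 mm in diameter and 30 mm tall with a 6 mm stub (8 mm thick) on top, 0.1 to 0.3 kg; the thickest of four. May be absent. Origin: centre of its underside, z up its axis. Starts on the mat
- mat: grey felt mat 220 x 220 mm, 3 mm thick, fixed; origin at the centre of its underside
- gauge: bench caliper, fixed. Grey base plate 120 mm (its x) by 190 mm (its y), top 20 mm above the bench; origin at the centre of the underside. Jaws work along its y, centred on x = 0: blue housing (y = -95 to -60 mm, 65 mm high) with the sprung anvil, face at y = -50 mm at rest; the sliding jaw's face is at y = -50 mm + joint jaw. A barrel is gauged standing on the plate between them
- anvil_face (a point): middle of the steel anvil's face, 32 mm above the bench; this face and the jaw's are 34 mm wide and reach from 21 to 43 mm above the bench; the point moves with the anvil
- jaw (a joint): opening of the sliding jaw in m: 0 when its face would touch the resting anvil, 0.085 fully open (stop). Drags with about 6 N of friction and stays where it is left
- jaw_grip (a point): middle of the upper part of the black thumb post on the sliding jaw: post 14 x 14 mm, from 43 to 73 mm above the bench, its axis 24 mm behind the jaw's face; the point is 62 mm above the bench
- anvil (a joint): how far the sprung anvil has been pushed back in m: 0 at rest, 0.008 at its hard stop; pushes back with 1 N at the start and 0.5 N more per mm
- tray: wooden finished tray, fixed, outside 130 mm (its x) by 210 mm (its y), walls 22 mm high and 4 mm thick, floor 5 mm thick lined in blue; origin at the centre of the underside
- counter: green recording counter box, fixed, 85 mm high, 50 mm wide, from x = 2 to 62 mm in its frame, on a foot plate; origin on the bench below its front. The lever's pivot is at x = -4 mm, z = 75 mm, its axis along y
- lever (a joint): swing of the counter's lever in rad: 0 at rest (arm 75 mm long rising at 45 degrees towards the counter's -x side), growing as it is pushed over and down, 0.96 at the stop (arm 10 degrees below level). Spring: about 1 N at the tip at rest, 3.7 N at the stop; springs back when released
- lever_tip (a point): centre of the red cross bar at the lever's end: 14 mm thick, 40 mm long along the counter's y; 128 mm above the bench at rest, 62 mm at the stop
- screwdriver: small screwdriver lying on the bench, 130 mm long; bystander
- comb: small brass comb and cylinder, 60 x 35 mm, 19 mm high, lying on the bench; bystander
- globe: small snow globe on a green foot, 60 mm wide, 78 mm high; bystander
- brush: small brush lying on the bench, 140 mm long; bystander
- oil_jar: amber jar 40 mm wide, 60 mm high; bystander
- block: wooden block 100 x 70 x 40 mm; bystander
There are look-alikes about, which are no part of the job. What is shaped like the gauge but pink is not meant.

How it is judged:
On the way, in this order (a step that is already met when the one before it is completed fails the run):
1. the red barrel (32 mm), if there is one, stands in the gauge with jaw and sprung anvil both pressing on it with more than 1.5 N, the lever up (contact force between each of jaw, anvil and barrel_red above 1.5 N and angle between barrel_red's own z axis and vertical below 0.1 rad and z of lever_tip in the frame of barrel_red above 0.085 m), for 0.3 s.
2. with the red barrel still held between the jaws (over 0.8 N), the lever is swung to its stop (tip within 10 mm) (contact force between each of jaw, anvil and barrel_red above 0.8 N and angle between barrel_red's own z axis and vertical below 0.1 rad and z of lever_tip in the frame of barrel_red below 0.052 m), for 0.1 s.
3. the yellow barrel (38 mm), if there is one, stands in the gauge with jaw and sprung anvil both pressing on it with more than 1.5 N, the lever up (contact force between each of jaw, anvil and barrel_yellow above 1.5 N and angle between barrel_yellow's own z axis and vertical below 0.1 rad and z of lever_tip in the frame of barrel_yellow above 0.085 m), for 0.3 s.
4. with the yellow barrel still held between the jaws (over 0.8 N), the lever is swung to its stop (tip within 10 mm) (contact force between each of jaw, anvil and barrel_yellow above 0.8 N and angle between barrel_yellow's own z axis and vertical below 0.1 rad and z of lever_tip in the frame of barrel_yellow below 0.052 m), for 0.1 s.
5. the green barrel (44 mm), if there is one, stands in the gauge with jaw and sprung anvil both pressing on it with more than 1.5 N, the lever up (contact force between each of jaw, anvil and barrel_green above 1.5 N and angle between barrel_green's own z axis and vertical below 0.1 rad and z of lever_tip in the frame of barrel_green above 0.085 m), for 0.3 s.
6. with the green barrel still held between the jaws (over 0.8 N), the lever is swung to its stop (tip within 10 mm) (contact force between each of jaw, anvil and barrel_green above 0.8 N and angle between barrel_green's own z axis and vertical below 0.1 rad and z of lever_tip in the frame of barrel_green below 0.052 m), for 0.1 s.
7. the blue barrel (50 mm), if there is one, stands in the gauge with jaw and sprung anvil both pressing on it with more than 1.5 N, the lever up (contact force between each of jaw, anvil and barrel_blue above 1.5 N and angle between barrel_blue's own z axis and vertical below 0.1 rad and z of lever_tip in the frame of barrel_blue above 0.085 m), for 0.3 s.
8. with the blue barrel still held between the jaws (over 0.8 N), the lever is swung to its stop (tip within 10 mm) (contact force between each of jaw, anvil and barrel_blue above 0.8 N and angle between barrel_blue's own z axis and vertical below 0.1 rad and z of lever_tip in the frame of barrel_blue below 0.052 m), for 0.1 s.
At the end, for the whole second after the job is handed in: every barrel present stands upright (within 0.1 rad) and still on the floor of the tray, the jaw is open to at least 75 of its 85 mm, and the lever is back up (within 0.1 rad) (x of barrel_red in the frame of tray between -0.062 and 0.062 m and y of barrel_red in the frame of tray between -0.102 and 0.102 m and z of each of barrel_red, barrel_yellow, barrel_green, barrel_blue in the frame of tray below 0.008 m and angle between each of barrel_red, barrel_yellow, barrel_green, barrel_blue's own z axis and vertical below 0.1 rad and linear speed of each of barrel_red, barrel_yellow, barrel_green, barrel_blue below 0.02 m/s and x of barrel_yellow in the frame of tray between -0.062 and 0.062 m and y of barrel_yellow in the frame of tray between -0.102 and 0.102 m and x of barrel_green in the frame of tray between -0.062 and 0.062 m and y of barrel_green in the frame of tray between -0.102 and 0.102 m and x of barrel_blue in the frame of tray between -0.062 and 0.062 m and y of barrel_blue in the frame of tray between -0.102 and 0.102 m and value of joint jaw above 0.075 m and value of joint lever below 0.1 rad); the robot touches nothing.
It fails at once if a barrel is crushed: the jaw presses on it with over 25 N (contact force between jaw and barrel_red above 25 N or contact force between jaw and barrel_yellow above 25 N or contact force between jaw and barrel_green above 25 N or contact force between jaw and barrel_blue above 25 N).
It fails at once if one of the other things (screwdriver, brush, comb, globe, jar, block) is shoved more than 40 mm (distance of any of screwdriver, brush, comb, globe, oil_jar, block from where it was at the start of the episode above 0.04 m).
Of barrel_red, barrel_yellow, barrel_green, barrel_blue only 2 to 3 are there at a start; the rules pass over those that are not, and their reading is None.
At some moment in a run one of barrel_red, barrel_yellow, barrel_green, barrel_blue may be knocked a few centimetres aside while the robot is not near it.
It also fails if it takes over 210 s, if anything falls off the work surface, if the arm or the gripper's body presses on something with over 40 N, if the wrist force passes 120 N, or if a joint passes its speed limit or range.

ROBOT

A 6-joint arm with a two-finger parallel gripper is mounted at the origin on the work surface. World frame = base frame: x ahead of the robot, y to its left, z up, the work surface at z = 0. Lengths are in m, angles in rad, forces in N, time in s.
With the tool pointing down it reaches from about 0.325 to 0.775 m from the base axis. Payload 5.5 kg.
Tool frame: the origin (TCP) lies at the very end of the fingers, on their centre line; the grasp point (between the pads) lies 19 mm behind it; z points along the fingers, y is the line along which they close (so a half turn about z gives the same grasp; the last joint's range is limited). The gripper opens to 85 mm and grips with 20 to 120 N. Pads are 22 mm wide; open, the fingers measure 114 mm over their backs; the gripper's body (76 mm by 85 mm) begins 54 mm behind the grasp point. The pads swing forward as they close: fully open they stand 13 mm farther back than shut.
Start: joints at [1.122, 0.091, 1.231, -0, 1.82, -0.057], TCP at [0.229, 0.555, 0.231] pointing down, gripper open.
Joint ranges: [-2.87, 2.87], [-0.86, 2.18], [0.17, 2.46], [-1.51, 4.65], [0.06, 2.69], [-2.65, 2.65]. Speed limits (rad/s): [2.57, 2.57, 3.01, 3.14, 3.14, 3.14].

INTERFACE

Orientations are given as a rotation vector (axis times angle).
In Python, from cell import r gives the robot as it stands.
- The arm moves only by the tool step_arm, never from a script. Its argument "commands" is a list of rows, each a list of 6 numbers: the shift along the world's x, y, z in m, then the turn, a rotation vector about the world's x, y, z in degrees. In form: [[dx, dy, dz, ax, ay, az], ...]. A call has 1 to 12 rows; each row is the pose to reach, as a shift and turn from the pose commanded when the call began; what a row does not reach only later rows make up. A row lasts 1/12 s, in which the tool goes at most 41.7 mm and 7.16 degrees, less where a joint would pass 70% of its speed; a pose out of reach is approached as far as the arm can. A call with a gripper value outside its range is refused whole. "jaw" is the opening, from 0 (shut) to 1 (fully open), set as the call begins (left out, the last holds). The fingers move at their own pace and stop on an object; "grip_force" is the grip in N (left out, the last holds). Time passes only in rows, so rows that repeat a pose let the fingers close. It gives the time, the measured TCP pose, the force, the opening and the grip force at its end, in the units of the state.
- r.state(): the state, without advancing time (a new reading comes with each control period).
- r.grab_frame(name): name is "side" or "top"; returns a dict with "img" (420x560x3 uint8, red, green, blue), "depth" (420x560 float32, m along the optical axis (not along the pixel's ray), 0 where there is no reading), "mtx" (3x3 intrinsics, pixels), "origin" and "rotation" of the camera in the world. Camera axes: x right, y down, z forward; pixel columns grow to the right and rows downward; lengths in m; the calibration is good to about 2 mm. A picture is of the moment at which its call begins.
- r.sign_off(): hands the job in; it is judged then, once.
The state is a dict: "t": time; "q": joint angles; "qd": joint speeds; "joint_torque": joint torques, N m; "tcp_pos": TCP position; "tool_rot": TCP orientation; "contact_force": force on the tool from outside, world axes, zero at the start; "ft_torque": the same for the moment, N m; "width": finger opening in m; "grip_force": force on a finger pad.
Only numpy, scipy, OpenCV 4.12 (cv2) and the standard library are available. Lean on these libraries where they do the work, as an engineer would, in place of code of your own. Each camera call takes 0.05 s, during which the arm holds its last target. There are 200 camera calls.

## Working session

There is one attempt and no reset: what is moved stays moved. The work goes in short steps, Python scripts to look and compute and a tool call to move; the robot and the scene stay as the last step left them, time stands still between calls to the robot, and variables do not carry over. Pictures are saved under pics/ and viewed, at most 14 in all, crops included, and the job is handed in when it is done.

Besides the shell and the picture viewer there is one more tool, called after "Request:" as name([rows], argument=value, ...), one row to a line, values as JSON. step_arm: Moves the arm, as the interface text tells. Its arguments: {"type":"object","properties":{"commands":{"type":"array","items":{"type":"array","items":{"type":"number"}}},"jaw":{"type":"number"},"grip_force":{"type":"number"}},"required":["commands"]}

```bash
mkdir -p pics; ls; cat > h.py <<'E'
import numpy as np, cv2, pickle
from cell import r
def grab(n,f):
    d=r.grab_frame(n); pickle.dump(d,open(f'pics/{f}.pkl','wb'))
    cv2.imwrite(f'pics/{f}.png',d['img'][:,:,::-1]); return d
def load(f): return pickle.load(open(f'pics/{f}.pkl','rb'))
def cloud(d):
    K=np.array(d['mtx']);z=d['depth'];v,u=np.mgrid[:z.shape[0],:z.shape[1]]
    c=np.stack([(u-K[0,2])/K[0,0]*z,(v-K[1,2])/K[1,1]*z,z],-1)
    return c@np.array(d['rotation']).T+np.array(d['origin'])
def crop(d,f,u0,v0,u1,v1,s):
    cv2.imwrite(f'pics/{f}.png',cv2.resize(d['img'][v0:v1,u0:u1,::-1],None,fx=s,fy=s,interpolation=cv2.INTER_CUBIC))
def ray(d,u,v,h):
    K=np.array(d['mtx']);w=np.array(d['rotation'])@np.array([(u-K[0,2])/K[0,0],(v-K[1,2])/K[1,1],1]);o=np.array(d['origin'])
    return o+w*(h-o[2])/w[2]
E
python3 - <<'E'
from h import *
a=grab('top','t0');b=grab('side','s0')
print(np.array(a['origin']),np.array(a['rotation']),a['mtx'],np.array(b['origin']),np.array(b['rotation']))
print(r.state())
E
```

```text
pics
[ 0.33280804 -0.08025407  1.38645821] [-2.12052595  2.14229417 -0.18492704] [[410.25075582   0.         283.56320171]
 [  0.         410.25075582 214.36623304]
 [  0.           0.           1.        ]] [0.37969934 0.67152636 0.77560669] [-0.33262557  2.76204193 -1.26384457]
{'t': 0.1, 'q': array([ 1.12230572e+00,  9.17852443e-02,  1.23178924e+00,  1.32870282e-05,
        1.81979913e+00, -5.67397186e-02]), 'qd': array([-0.00054046, -0.0015037 , -0.00117959, -0.00031958, -0.00060301,
        0.00107779]), 'joint_torque': array([ 1.48052677e-03, -4.60216534e+01, -4.19219041e+01, -6.31847956e-05,
        1.06186961e-02, -5.11098960e-05]), 'tcp_pos': array([0.2289915 , 0.55430339, 0.23024951]), 'tool_rot': array([-6.11339139e-01, -3.08106907e+00,  2.70328447e-03]), 'contact_force': array([-0.20528428, -1.00717337,  0.76921706]), 'ft_torque': array([ 0.00896484, -0.07146475,  0.00582803]), 'grip_force': 0.0, 'width': 0.08535038957536553}
```

View pics/t0.png

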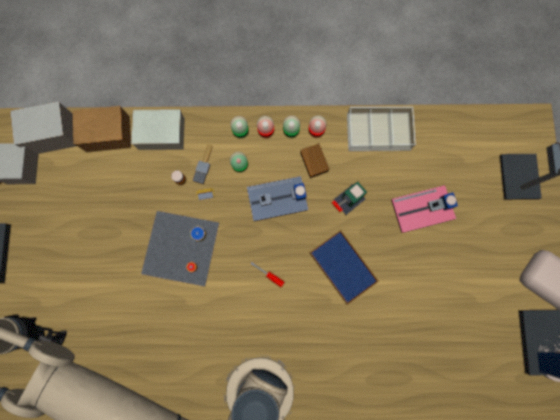

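View pics/s0.png

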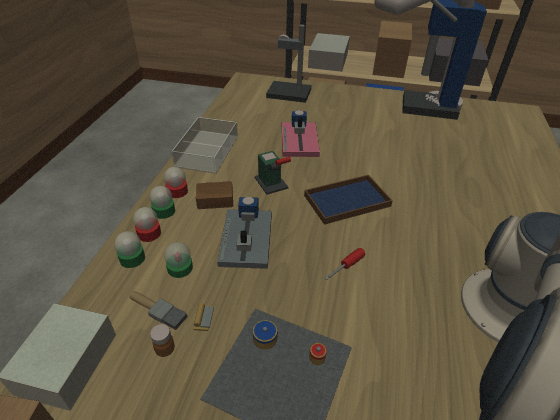

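The top view shows the red barrel at (191,267) and the blue one at (197,233) on the mat (142-218, 211-286). There is no yellow or green barrel. The grey gauge is at (277,199) with its blue housing at (300,191). The pink look-alike at (425,209) is not meant. The counter is at (350,197) with its red bar at (338,206), and the tray is the blue-lined one at (344,267); the wire-like tray at (381,128) is a look-alike.

```bash
python3 - <<'E'
s=open('h.py').read().replace("np.array(d['rotation'])","cv2.Rodrigues(np.array(d['rotation']))[0]")
open('h.py','w').write(s)
E
python3 - <<'E'
from h import *
a=load('t0');P=cloud(a)
hsv=cv2.cvtColor(a['img'],cv2.COLOR_RGB2HSV)
np.set_printoptions(precision=4,suppress=True)
for n,(u,v) in dict(red=(191,267),blue=(197,233),plate=(258,210),housing=(299,194),box=(356,190),bar=(338,206),tray=(344,267),bench=(300,330),mat=(165,260)).items(): print(n,P[v,u])
def box(n,u0,v0,u1,v1,zlo,zhi,ex=None):
    m=np.zeros(P.shape[:2],bool);m[v0:v1,u0:u1]=1
    m&=(P[...,2]>zlo)&(P[...,2]<zhi)
    if ex is not None:m&=ex
    q=P[m]; 
    R=cv2.minAreaRect(q[:,:2].astype(np.float32)*1000);print(n,len(q),R,q[:,2].mean())
S=hsv[...,1]>90
box('red',180,255,203,280,.025,.045)
box('blue',186,220,210,246,.025,.045)
box('plate',244,172,312,225,.012,.026)
box('house',285,176,312,205,.055,.075)
box('post',255,190,275,208,.055,.08)
box('tray',308,228,380,304,.013,.03)
box('cbox',330,180,370,216,.078,.092)
box('bar',328,195,348,216,.11,.14)
crop(a,'t0c',240,170,400,310,5)
E
```

```text
red [0.3966 0.2217 0.0383]
blue [0.5084 0.2053 0.0367]
plate [0.5866 0.0042 0.0214]
housing [ 0.6303 -0.1336  0.0676]
box [ 0.6363 -0.3174  0.0911]
bar [ 0.5754 -0.2513  0.136 ]
tray [ 0.3927 -0.2817  0.0097]
bench [ 0.1903 -0.132   0.0009]
mat [0.4225 0.3177 0.0025]
red 83 ((398.5896911621094, 223.71429443359375), (33.39153289794922, 29.71006202697754), 89.03907775878906) 0.03317683529688491
blue 185 ((509.02398681640625, 206.3000030517578), (47.534324645996094, 48.65262222290039), 87.71038055419922) 0.03385555144964922
plate 1584 ((632.5011596679688, -77.17423248291016), (124.9776840209961, 224.3347625732422), 11.414223670959473) 0.01969354051961297
house 160 ((642.8741455078125, -136.04872131347656), (51.042274475097656, 35.1220703125), 11.812522888183594) 0.06515231123330095
post 22 ((618.2946166992188, -13.999618530273438), (12.161003112792969, 13.544734954833984), 11.036358833312988) 0.06959730489753332
tray 301 ((394.1152038574219, -279.08526611328125), (210.5648193359375, 131.42626953125), 35.05924987792969) 0.020866932968749204
cbox 311 ((626.4500732421875, -309.9871826171875), (49.40301513671875, 78.0404052734375), 38.00217056274414) 0.08480048958173828
bar 68 ((581.2858276367188, -253.18800354003906), (38.567596435546875, 28.89252281188965), 39.18806076049805) 0.1306821166529224
```

View pics/t0c.png

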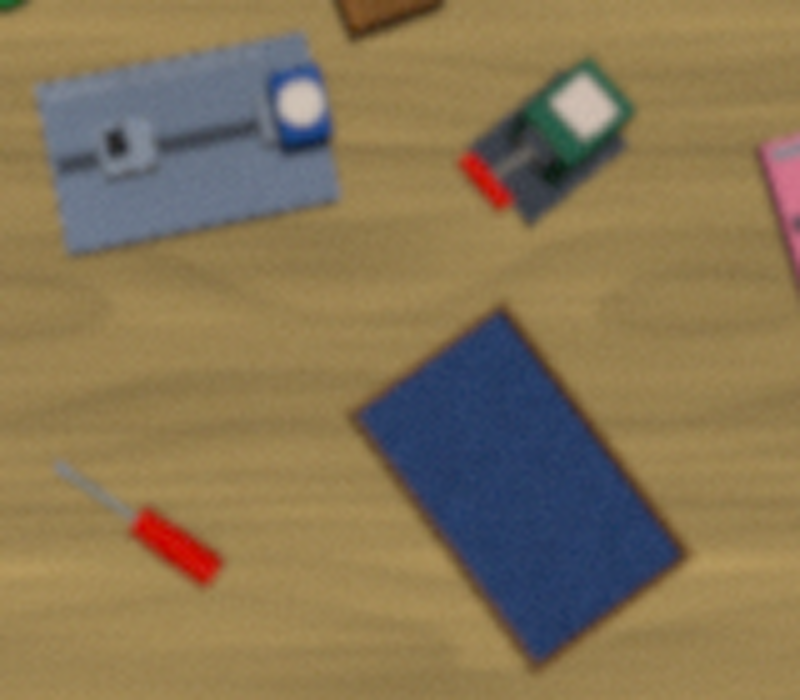

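The crop confirms the layout. The counter's red bar is at about (337,206), the tray runs from its upper corner at (340,231) to its lower corner at (347,303), and the jaw post is at (263,199). The gauge is the grey-blue one; its twin at the right is pink.

```bash
cat >> h.py <<'E'
def barrels(d):
    P=cloud(d);hsv=cv2.cvtColor(d['img'],cv2.COLOR_RGB2HSV);H=hsv[...,0].astype(int)
    for n,m in dict(red=(H<8)|(H>172),blue=(H>104)&(H<122),green=(H>50)&(H<85),yellow=(H>22)&(H<34)).items():
        q=m&(hsv[...,1]>130)&(hsv[...,2]>60)&(P[...,2]>.022)&(P[...,2]<.07)
        c,_=cv2.findContours(q.astype(np.uint8),cv2.RETR_EXTERNAL,cv2.CHAIN_APPROX_NONE)
        for k in c:
            if cv2.contourArea(k)<15: continue
            kk=np.zeros(q.shape,np.uint8);cv2.drawContours(kk,[k],-1,1,-1)
            p=P[kk>0];zt=np.percentile(p[:,2],70);p=p[(p[:,2]>zt-.006)]
            u=k[:,0,:].mean(0)
            print(n,u.round(),'n',len(p),'ctr',((p.min(0)+p.max(0))/2).round(4),'mean',p.mean(0).round(4),'ext',np.ptp(p,axis=0).round(3))
E
python3 - <<'E'
from h import *
np.set_printoptions(precision=4,suppress=True)
a=load('t0');P=cloud(a);barrels(a)
c=[ray(a,u,v,.02)[:2] for u,v in [(247.6,187.6),(300.6,177),(308,210.4),(254,220.6)]]
print('plate',c,np.mean(c,0),[np.linalg.norm(c[i]-c[i-1]) for i in range(4)])
c=[ray(a,240+u/5,170+v/5,.022)[:2] for u,v in [(502,304),(688,553),(534,668),(350,413)]]
print('tray',c,np.mean(c,0),[np.linalg.norm(c[i]-c[i-1]) for i in range(4)])
c=[ray(a,240+u/5,170+v/5,.132)[:2] for u,v in [(472,153),(514,200),(498,210),(459,165)]]
print('bar',c,np.mean(c,0))
print('post',ray(a,240+116/5,170+142/5,.073))
c=[ray(a,240+u/5,170+v/5,.085)[:2] for u,v in [(590,57),(634,108),(576,163),(528,108)]]
print('box',c,np.mean(c,0))
b=load('s0');Q=cloud(b)
hsv=cv2.cvtColor(b['img'],cv2.COLOR_RGB2HSV)
m=((hsv[...,0]<8)|(hsv[...,0]>172))&(hsv[...,1]>150);m[:150]=0;m[172:]=0;m[:,:265]=0;m[:,300:]=0
print('side bar',np.sum(m),Q[m].mean(0),Q[m].min(0),Q[m].max(0))
m=hsv[...,2]<50;m[:225]=0;m[250:]=0;m[:,:230]=0;m[:,255:]=0;m&=Q[...,2]>.045
print('side post',m.sum(),Q[m].mean(0),Q[m].min(0),Q[m].max(0))
crop(b,'s0c',200,130,400,280,4)
E
```

```text
red [275. 279.] n 95 ctr [ 0.3555 -0.0518  0.0254] mean [ 0.3553 -0.0515  0.0242] ext [0.046 0.052 0.012]
red [191. 266.] n 51 ctr [0.4002 0.2244 0.0357] mean [0.399  0.2238 0.034 ] ext [0.026 0.025 0.013]
red [266. 132.] n 25 ctr [ 0.8595 -0.0234  0.054 ] mean [ 0.8548 -0.0259  0.0528] ext [0.02  0.051 0.023]
red [316. 131.] n 22 ctr [ 0.8608 -0.1982  0.0538] mean [ 0.8559 -0.1945  0.0533] ext [0.024 0.051 0.02 ]
blue [197. 233.] n 101 ctr [0.5088 0.2055 0.0365] mean [0.5092 0.2056 0.0344] ext [0.034 0.034 0.013]
blue [300. 197.] n 28 ctr [ 0.6218 -0.1385  0.0635] mean [ 0.6221 -0.1361  0.0636] ext [0.013 0.03  0.008]
green [241. 168.] n 11 ctr [0.7335 0.0618 0.0454] mean [0.7294 0.0609 0.0459] ext [0.016 0.036 0.014]
green [290. 133.] n 30 ctr [ 0.8558 -0.1093  0.0372] mean [ 0.8538 -0.1097  0.0325] ext [0.016 0.045 0.023]
green [241. 133.] n 40 ctr [0.8603 0.0648 0.0353] mean [0.8566 0.0615 0.0286] ext [0.024 0.045 0.024]
plate [array([0.6652, 0.0399]), array([ 0.7007, -0.142 ]), array([ 0.5838, -0.165 ]), array([0.5507, 0.0177])] [ 0.6251 -0.0624] [np.float64(0.11661422303726159), np.float64(0.1853333047742924), np.float64(0.11916434035240371), np.float64(0.1857709194771867)]
tray [array([ 0.5128, -0.2721]), array([ 0.3468, -0.3886]), array([ 0.274 , -0.2848]), array([ 0.4408, -0.1687])] [ 0.3936 -0.2786] [np.float64(0.12601648847431032), np.float64(0.20284049478069402), np.float64(0.1268061865461192), np.float64(0.20333364049396974)]
bar [array([ 0.5935, -0.2411]), array([ 0.5634, -0.2663]), array([ 0.5572, -0.2562]), array([ 0.5859, -0.2328])] [ 0.575  -0.2491]
post [ 0.6155 -0.016   0.073 ]
box [array([ 0.6665, -0.3263]), array([ 0.632 , -0.3535]), array([ 0.596 , -0.3143]), array([ 0.6328, -0.2845])] [ 0.6318 -0.3196]
side bar 72 [ 0.5756 -0.2455  0.1299] [ 0.5568 -0.4406  0.0012] [ 0.6201 -0.2276  0.1369]
side post 71 [ 0.616  -0.0087  0.0629] [ 0.6098 -0.0194  0.0455] [ 0.6235 -0.0034  0.074 ]
```

View pics/s0c.png

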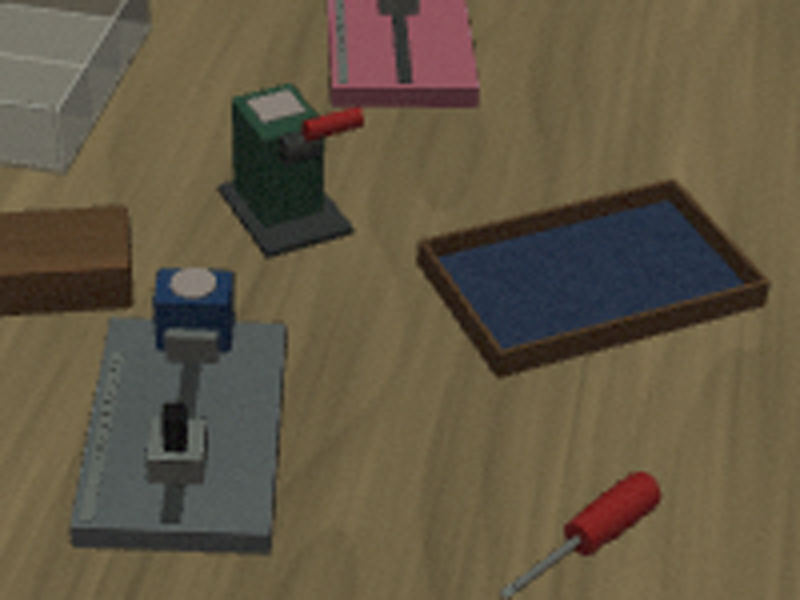

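The side crop shows the post at crop (176,428) with the jaw not quite open (about 75 mm), the lever bar at (333,123), and the blue-lined wooden tray at (590,280). The plate, tray and barrel sizes match those given. I'll move above the red barrel now.

Request:
step_arm([
  [0.17,-0.33,-0.08,0,0,-56.5],
  [0.17,-0.33,-0.08,0,0,-56.5],
  [0.17,-0.33,-0.08,0,0,-56.5],
  [0.17,-0.33,-0.08,0,0,-56.5],
  [0.17,-0.33,-0.08,0,0,-56.5],
  [0.17,-0.33,-0.08,0,0,-56.5],
  [0.17,-0.33,-0.08,0,0,-56.5],
  [0.17,-0.33,-0.08,0,0,-56.5],
  [0.17,-0.33,-0.08,0,0,-56.5],
  [0.17,-0.33,-0.08,0,0,-56.5],
  [0.17,-0.33,-0.08,0,0,-56.5],
  [0.17,-0.33,-0.08,0,0,-56.5],
], jaw=1)

```text
t: 1.1
tcp_pos: [0.399, 0.2246, 0.1511]
tool_rot: [-1.998, -2.423, 0.0]
contact_force: [0.1, -0.9, 0.7]
width: 0.0856
grip_force: 0.0
```

```bash
python3 - <<'E'
from h import *
b=load('s0');print('before');barrels(b);b=grab('side','s1');print('now');barrels(b)
E
```

```text
before
red [318. 350.] n 123 ctr [0.3966 0.2242 0.0352] mean [0.3968 0.2246 0.0339] ext [0.024 0.026 0.011]
red [354. 255.] n 134 ctr [ 0.3538 -0.0499  0.0248] mean [ 0.354  -0.0485  0.0244] ext [0.046 0.056 0.009]
red [147. 229.] n 123 ctr [ 0.8761 -0.0143  0.0364] mean [ 0.869  -0.0044  0.0301] ext [0.056 0.052 0.023]
red [176. 187.] n 90 ctr [ 0.8766 -0.1719  0.047 ] mean [ 0.8681 -0.1836  0.0311] ext [0.058 0.092 0.044]
blue [265. 330.] n 311 ctr [0.4542 0.4285 0.4028] mean [0.506  0.2134 0.0432] ext [0.149 0.486 0.746]
blue [248. 203.] n 71 ctr [ 0.6417 -0.1325  0.0649] mean [ 0.6402 -0.1304  0.0645] ext [0.049 0.04  0.007]
green [180. 267.] n 65 ctr [0.7469 0.0808 0.0247] mean [0.7437 0.0879 0.0243] ext [0.045 0.039 0.005]
green [129. 255.] n 56 ctr [0.8762 0.0797 0.03  ] mean [0.8682 0.0865 0.0298] ext [0.053 0.037 0.005]
green [162. 208.] n 38 ctr [ 0.8722 -0.0968  0.0289] mean [ 0.8685 -0.0916  0.0298] ext [0.045 0.034 0.006]
now
red [318. 350.] n 124 ctr [0.3967 0.2237 0.0348] mean [0.3969 0.2246 0.0341] ext [0.024 0.026 0.011]
red [359. 252.] n 46 ctr [ 0.3405 -0.0603  0.0246] mean [ 0.3416 -0.0631  0.0243] ext [0.015 0.036 0.006]
red [148. 229.] n 126 ctr [0.6417 0.3137 0.3998] mean [0.8601 0.0056 0.0413] ext [0.524 0.716 0.752]
red [176. 187.] n 93 ctr [ 0.8765 -0.1741  0.0457] mean [ 0.8674 -0.184   0.0309] ext [0.057 0.091 0.042]
blue [265. 330.] n 311 ctr [0.4542 0.4288 0.4024] mean [0.5063 0.212  0.0408] ext [0.149 0.485 0.746]
blue [248. 203.] n 71 ctr [ 0.6416 -0.1323  0.0642] mean [ 0.6397 -0.1306  0.0646] ext [0.049 0.04  0.008]
green [180. 266.] n 72 ctr [0.7487 0.0774 0.0252] mean [0.7427 0.0862 0.0246] ext [0.048 0.045 0.005]
green [127. 257.] n 52 ctr [0.8774 0.0887 0.0292] mean [0.8732 0.0911 0.0295] ext [0.049 0.024 0.006]
green [161. 207.] n 43 ctr [ 0.8757 -0.0954  0.03  ] mean [ 0.8716 -0.0916  0.03  ] ext [0.054 0.033 0.006]
```

Request:
step_arm([
  [-0.001,-0.001,-0.04,0,0,0],
  [-0.001,-0.001,-0.08,0,0,0],
  [-0.001,-0.001,-0.11,0,0,0],
  [-0.001,-0.001,-0.13,0,0,0],
  [-0.001,-0.001,-0.143,0,0,0],
  [-0.001,-0.001,-0.143,0,0,0],
  [-0.001,-0.001,-0.143,0,0,0],
])

```text
t: 1.73
tcp_pos: [0.3973, 0.2248, 0.0082]
tool_rot: [-1.994, -2.427, 0.001]
contact_force: [0.1, -0.9, 0.5]
width: 0.0854
grip_force: 0.0
```

Request:
step_arm([
  [0,0,0,0,0,0],
  [0,0,0,0,0,0],
  [0,0,0,0,0,0],
  [0,0,0,0,0,0],
  [0,0,0,0,0,0],
  [0,0,0,0,0,0],
  [0,0,0,0,0,0],
  [0,0,0,0,0,0],
  [0,0,0,0,0,0],
  [0,0,0,0,0,0],
], jaw=0, grip_force=30)

```text
t: 2.57
tcp_pos: [0.3986, 0.2238, 0.0093]
tool_rot: [1.997, 2.425, 0.002]
contact_force: [-1.2, 0.6, 5.9]
width: 0.0308
grip_force: 29.8
```

Request:
step_arm([
  [0,0,0.04,0,0,0],
  [0,0,0.08,0,0,0],
  [0,0,0.115,0,0,0],
  [0,0,0.142,0,0,0],
  [0.02,-0.026,0.142,0,0,0],
  [0.042,-0.055,0.142,0,0,0],
  [0.065,-0.085,0.142,0,0,0],
  [0.088,-0.115,0.142,0,0,0],
  [0.111,-0.145,0.142,0,0,0],
  [0.134,-0.175,0.142,0,0,0],
  [0.157,-0.205,0.142,0,0,0],
  [0.18,-0.235,0.142,0,0,0],
])

```text
t: 3.57
tcp_pos: [0.5788, -0.0134, 0.1496]
tool_rot: [-1.997, -2.424, 0.001]
contact_force: [0.8, 0.8, -0.8]
width: 0.0311
grip_force: 30.3
```

Request:
step_arm([
  [0.02,-0.026,0,0,0,0],
  [0.038,-0.05,0,0,0,0],
  [0.05,-0.066,0,0,0,0],
  [0.05,-0.066,0,0,0,0],
  [0.05,-0.066,0,0,0,0],
])

```text
t: 3.98
tcp_pos: [0.6279, -0.0783, 0.1489]
tool_rot: [-1.998, -2.421, 0.002]
contact_force: [0.1, 0.7, -0.3]
width: 0.0305
grip_force: 30.3
```

```bash
python3 - <<'E'
from h import *
a=grab('top','t2');b=grab('side','s2')
x=cv2.resize(a['img'][165:225,235:315],None,fx=5,fy=5,interpolation=cv2.INTER_CUBIC)
y=cv2.resize(b['img'][150:290,190:290],None,fx=4,fy=4,interpolation=cv2.INTER_CUBIC)
im=np.zeros((560,800,3),np.uint8);im[:300,:400]=x;im[:,400:]=y
cv2.imwrite('pics/c2.png',im[:,:,::-1]);print(r.state()['tcp_pos'],r.state()['width'])
E
```

```text
[ 0.62762881 -0.07680346  0.14979989] 0.030893941432371817
```

View pics/c2.png

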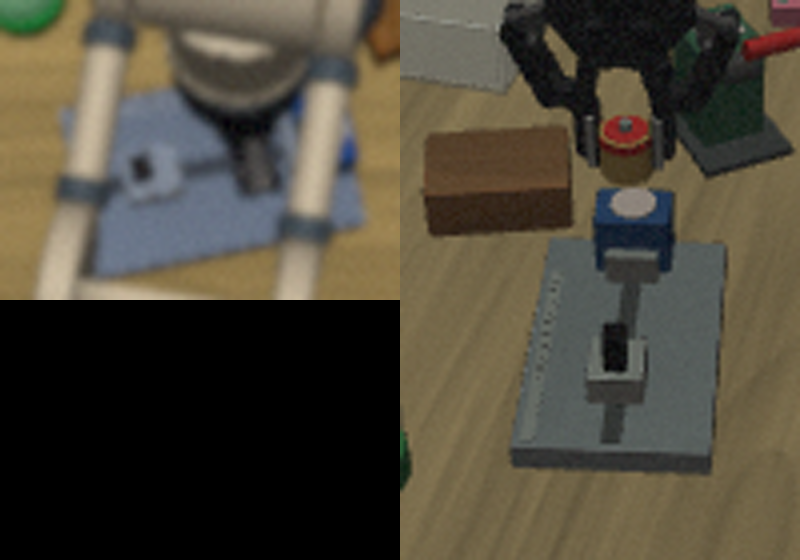

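The red barrel is held upright above the gap (right panel at (625,140)), with the jaw and anvil clear below it. I'll lower it.

Request:
step_arm([
  [0,0,-0.035,0,0,0],
  [0,0,-0.07,0,0,0],
  [0,0,-0.095,0,0,0],
  [0,0,-0.11,0,0,0],
  [0,0,-0.118,0,0,0],
  [0,0,-0.122,0,0,0],
  [0,0,-0.124,0,0,0],
  [0,0,-0.124,0,0,0],
])

```text
t: 4.75
tcp_pos: [0.6287, -0.0771, 0.0276]
tool_rot: [1.996, 2.424, 0.002]
contact_force: [-0.4, -0.6, -1.0]
width: 0.0312
grip_force: 30.3
```

Request:
step_arm([
  [0,0,-0.001,0,0,0],
  [0,0,-0.002,0,0,0],
  [0,0,-0.002,0,0,0],
])

```text
t: 5.0
tcp_pos: [0.6291, -0.0775, 0.0264]
tool_rot: [1.996, 2.423, 0.003]
contact_force: [-0.2, -0.2, 4.4]
width: 0.0313
grip_force: 30.6
```

Request:
step_arm([
  [0,0,0.001,0,0,0],
  [0,0,0.001,0,0,0],
  [0,0,0.001,0,0,0],
  [0,0,0.001,0,0,0],
  [0,0,0.001,0,0,0],
  [0,0,0.001,0,0,0],
  [0,0,0.03,0,0,0],
  [0,0,0.06,0,0,0],
  [0,0,0.09,0,0,0],
  [0,0,0.09,0,0,0],
], jaw=1)

```text
t: 5.83
tcp_pos: [0.6311, -0.078, 0.1225]
tool_rot: [1.991, 2.417, 0.009]
contact_force: [0.6, -0.6, 2.3]
width: 0.0855
grip_force: 0.0
```

Request:
step_arm([
  [-0.006,0.032,0,0,0,0],
  [-0.012,0.064,0,0,0,0],
  [-0.012,0.064,0,0,0,0],
  [-0.012,0.064,-0.03,0,0,0],
  [-0.012,0.064,-0.05,0,0,0],
  [-0.012,0.064,-0.062,0,0,0],
  [-0.012,0.064,-0.062,0,0,0],
  [-0.012,0.064,-0.062,0,0,0],
])

```text
t: 6.5
tcp_pos: [0.6157, -0.0137, 0.0517]
tool_rot: [-1.997, -2.424, 0.002]
contact_force: [1.0, 0.1, -0.1]
width: 0.0851
grip_force: 0.0
```

```bash
python3 - <<'E'
from h import *
b=grab('side','s3');crop(b,'c3',190,150,290,290,4);barrels(b)
E
```

```text
red [353. 256.] n 139 ctr [ 0.3537 -0.048   0.025 ] mean [ 0.3536 -0.0488  0.0243] ext [0.047 0.058 0.009]
red [148. 229.] n 127 ctr [ 0.8766 -0.0145  0.0352] mean [ 0.8682 -0.0049  0.0296] ext [0.057 0.05  0.022]
red [247. 221.] n 35 ctr [ 0.6271 -0.0756  0.0507] mean [ 0.6268 -0.0749  0.0505] ext [0.025 0.024 0.004]
red [176. 187.] n 91 ctr [ 0.8763 -0.1728  0.0461] mean [ 0.8677 -0.1843  0.0306] ext [0.057 0.09  0.043]
blue [265. 330.] n 311 ctr [0.4541 0.4281 0.4029] mean [0.5067 0.2103 0.0384] ext [0.149 0.487 0.745]
green [172. 268.] n 39 ctr [0.758  0.093  0.0248] mean [0.7556 0.0947 0.0246] ext [0.033 0.014 0.005]
green [186. 265.] n 33 ctr [0.7318 0.0761 0.0246] mean [0.7303 0.0782 0.0243] ext [0.014 0.033 0.005]
green [131. 254.] n 70 ctr [0.8757 0.075  0.0292] mean [0.868  0.0844 0.0293] ext [0.054 0.049 0.006]
```

View pics/c3.png

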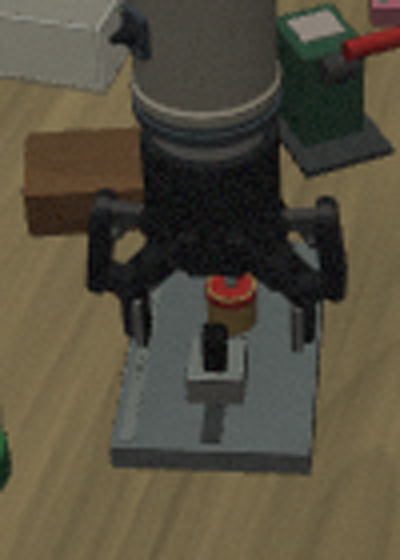

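The red barrel stands upright in the gap (crop (230,305)), and the post at (214,345) lies centrally between the open fingers. I'll close on the post.

Request:
step_arm([
  [0,0,0,0,0,0],
  [0,0,0,0,0,0],
  [0,0,0,0,0,0],
  [0,0,0,0,0,0],
  [0,0,0,0,0,0],
  [0,0,0,0,0,0],
  [0,0,0,0,0,0],
  [0,0,0,0,0,0],
  [0,0,0,0,0,0],
  [0,0,0,0,0,0],
  [0,0,0,0,0,0],
  [0,0,0,0,0,0],
], jaw=0, grip_force=40)

```text
t: 7.55
tcp_pos: [0.6194, -0.0129, 0.0532]
tool_rot: [1.993, 2.421, 0.009]
contact_force: [12.9, 2.2, -3.8]
width: 0.0129
grip_force: 43.4
```

Request:
step_arm([
  [0.001,-0.005,0,0,0,0],
  [0.002,-0.01,0,0,0,0],
  [0.003,-0.015,0,0,0,0],
  [0.004,-0.02,0,0,0,0],
  [0.0048,-0.025,0,0,0,0],
  [0.0058,-0.03,0,0,0,0],
  [0.0058,-0.03,0,0,0,0],
  [0.0058,-0.03,0,0,0,0],
])

```text
t: 8.22
tcp_pos: [0.625, -0.0416, 0.0532]
tool_rot: [1.993, 2.423, 0.011]
contact_force: [13.1, 5.7, -4.2]
width: 0.0125
grip_force: 43.6
```

Request:
step_arm([
  [0.0033,-0.002,0,0,0,0],
  [0.0038,-0.004,0,0,0,0],
  [0.0041,-0.006,0,0,0,0],
  [0.0045,-0.008,0,0,0,0],
  [0.005,-0.01,0,0,0,0],
  [0.005,-0.01,0,0,0,0],
  [0.005,-0.01,0,0,0,0],
])

```text
t: 8.8
tcp_pos: [0.6273, -0.0517, 0.0531]
tool_rot: [-1.995, -2.425, -0.004]
contact_force: [-0.6, 5.5, 3.1]
width: 0.0126
grip_force: 44.4
```

Request:
step_arm([
  [0.0004,-0.002,0,0,0,0],
  [0.0006,-0.003,0,0,0,0],
  [0.0006,-0.003,0,0,0,0],
  [0.0006,-0.003,0,0,0,0],
])

```text
t: 9.13
tcp_pos: [0.6278, -0.0543, 0.0532]
tool_rot: [-1.995, -2.425, -0.005]
contact_force: [-0.3, 6.6, 2.8]
width: 0.0134
grip_force: 44.5
```

Request:
step_arm([
  [0.0002,-0.001,0,0,0,0],
  [0.0004,-0.002,0,0,0,0],
  [0.0004,-0.002,0,0,0,0],
  [0.0004,-0.002,0,0,0,0],
])

```text
t: 9.47
tcp_pos: [0.6281, -0.0559, 0.0531]
tool_rot: [-1.994, -2.425, -0.005]
contact_force: [-1.0, 8.4, 3.0]
width: 0.0129
grip_force: 44.5
```

Request:
step_arm([
  [0.0002,-0.001,0,0,0,0],
  [0.0004,-0.002,0,0,0,0],
  [0.0004,-0.002,0,0,0,0],
  [0.0004,-0.002,0,0,0,0],
])

```text
t: 9.8
tcp_pos: [0.6285, -0.0576, 0.0531]
tool_rot: [-1.993, -2.425, -0.006]
contact_force: [-0.6, 9.0, 4.1]
width: 0.0129
grip_force: 44.5
```

```bash
python3 - <<'E'
from h import *
b=grab('side','s4');crop(b,'c4',215,180,285,270,8)
E
```

```text
(no output)
```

View pics/c4.png

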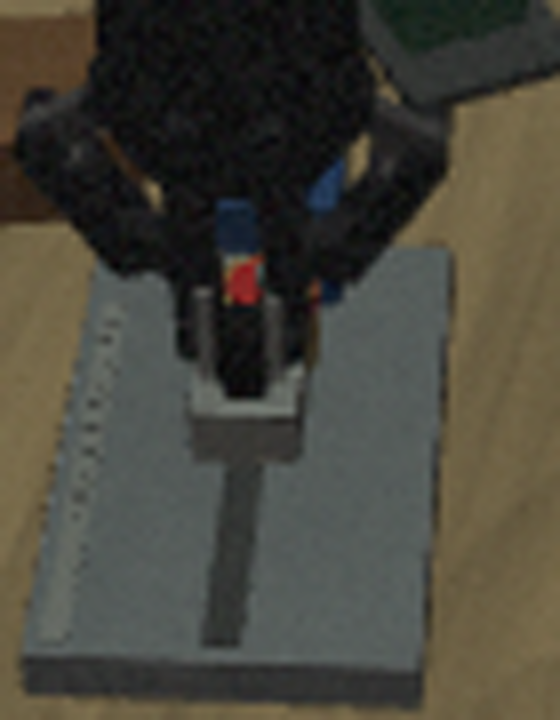

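The jaw is closed onto the red barrel and the force is rising with travel (5.5 to 9 N), so the anvil is giving. I'll add 2 mm more.

Request:
step_arm([
  [0.0002,-0.001,0,0,0,0],
  [0.0004,-0.002,0,0,0,0],
  [0.0004,-0.002,0,0,0,0],
  [0.0004,-0.002,0,0,0,0],
  [0.0004,-0.002,0,0,0,0],
  [0.0004,-0.002,0,0,0,0],
  [0.0004,-0.002,0,0,0,0],
  [0.0004,-0.002,0,0,0,0],
])

```text
t: 10.52
tcp_pos: [0.6288, -0.0593, 0.0531]
tool_rot: [-1.993, -2.425, -0.006]
contact_force: [-1.9, 9.3, 3.4]
width: 0.0131
grip_force: 44.5
```

Request:
step_arm([
  [-0.0004,0.002,0,0,0,0],
  [-0.0004,0.002,0,0,0,0],
])

```text
t: 10.68
tcp_pos: [0.6288, -0.0593, 0.0531]
tool_rot: [1.996, 2.426, 0.003]
contact_force: [0.1, 3.8, 4.6]
width: 0.0127
grip_force: 44.5
```

Request:
step_arm([
  [0,0,0,0,0,0],
  [0,0,0,0,0,0],
  [0,0,0,0,0,0],
  [0,0,0,0,0,0],
  [0,0,0,0,0,0],
  [0,0,0.03,0,0,0],
  [0,0,0.065,0,0,0],
  [0,0,0.1,0,0,0],
  [0,0,0.12,0,0,0],
  [0,0,0.12,0,0,0],
], jaw=0.45)

```text
t: 11.52
tcp_pos: [0.6305, -0.061, 0.1797]
tool_rot: [1.992, 2.418, 0.008]
contact_force: [0.6, 0.7, 0.8]
width: 0.0385
grip_force: 0.0
```

Request:
step_arm([
  [-0.01,-0.035,0,0,0,0],
  [-0.02,-0.07,0,0,0,0],
  [-0.03,-0.105,0,0,0,0],
  [-0.04,-0.14,0,0,0,0],
  [-0.051,-0.175,0,0,0,0],
  [-0.053,-0.188,0,0,0,0],
  [-0.053,-0.188,0,0,0,0],
  [-0.053,-0.188,0,0,0,0],
  [-0.053,-0.188,0,0,0,0],
  [-0.053,-0.188,0,0,0,0],
], jaw=0)

```text
t: 12.35
tcp_pos: [0.5759, -0.2469, 0.1721]
tool_rot: [-1.995, -2.427, -0.001]
contact_force: [0.4, -0.8, -0.4]
width: 0.0004
grip_force: 0.0
```

```bash
python3 - <<'E'
from h import *
a=grab('top','t5');b=grab('side','s5');barrels(b)
x=cv2.resize(a['img'][165:235,240:380],None,fx=4,fy=4,interpolation=cv2.INTER_CUBIC)
y=cv2.resize(b['img'][120:260,205:305],None,fx=2.3,fy=2.3,interpolation=cv2.INTER_CUBIC)
im=np.zeros((330,800,3),np.uint8);im[:280,:560]=x;im[:y.shape[0],570:]=y[:330]
cv2.imwrite('pics/c5.png',im[:,:,::-1])
E
```

```text
red [353. 256.] n 141 ctr [ 0.3539 -0.0482  0.0248] mean [ 0.3539 -0.0487  0.0245] ext [0.042 0.056 0.007]
red [147. 229.] n 124 ctr [0.6419 0.3155 0.3999] mean [8.643e-01 7.000e-04 3.590e-02] ext [0.524 0.712 0.751]
red [248. 215.] n 37 ctr [ 0.6317 -0.1001  0.0508] mean [ 0.6307 -0.0993  0.0504] ext [0.025 0.027 0.006]
red [176. 187.] n 93 ctr [ 0.8774 -0.1737  0.0459] mean [ 0.8681 -0.1838  0.0309] ext [0.057 0.091 0.042]
blue [265. 330.] n 311 ctr [0.5075 0.2071 0.0355] mean [0.5075 0.2074 0.0337] ext [0.042 0.042 0.011]
blue [248. 203.] n 70 ctr [ 0.6422 -0.1337  0.0641] mean [ 0.6401 -0.1306  0.0645] ext [0.05  0.038 0.007]
green [179. 267.] n 67 ctr [0.7499 0.0812 0.0252] mean [0.7433 0.0867 0.0246] ext [0.052 0.038 0.006]
green [130. 255.] n 73 ctr [0.875  0.0766 0.0298] mean [0.8684 0.0854 0.03  ] ext [0.054 0.045 0.006]
```

View pics/c5.png

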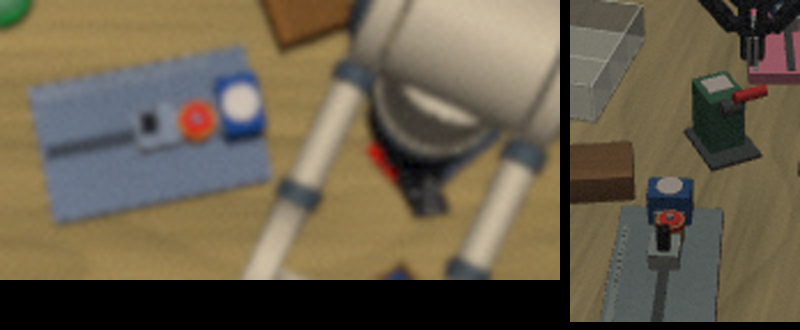

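The red barrel is held between the jaw and the anvil (left panel (197,120)); its centre puts the anvil back by about 3.5 mm. The closed fingers are above the red bar, so I'll press the lever along its arc.

Request:
step_arm([
  [0,0,-0.025,0,0,0],
  [0,0,-0.037,0,0,0],
  [-0.004,0.005,-0.045,0,0,0],
  [-0.007,0.009,-0.053,0,0,0],
  [-0.01,0.012,-0.062,0,0,0],
  [-0.012,0.015,-0.071,0,0,0],
  [-0.013,0.017,-0.08,0,0,0],
  [-0.0136,0.017,-0.09,0,0,0],
  [-0.0135,0.017,-0.098,0,0,0],
  [-0.013,0.016,-0.105,0,0,0],
  [-0.013,0.016,-0.106,0,0,0],
  [-0.013,0.016,-0.106,0,0,0],
])

```text
t: 13.45
tcp_pos: [0.5622, -0.2318, 0.068]
tool_rot: [-1.996, -2.425, -0.001]
contact_force: [-6.5, 6.8, 13.1]
width: 0.0001
grip_force: 6.5
```

Request:
step_arm([
  [0,0,-0.001,0,0,0],
  [0,0,-0.001,0,0,0],
  [0,0,-0.001,0,0,0],
])

```text
t: 13.7
tcp_pos: [0.5623, -0.2318, 0.0677]
tool_rot: [-1.997, -2.425, -0.002]
contact_force: [-8.7, 7.7, 15.8]
width: 0.0001
grip_force: 8.1
```

```bash
python3 - <<'E'
from h import *
a=grab('top','t6');b=grab('side','s6')
crop(b,'c6',205,120,345,225,5)
E
```

View pics/c6.png

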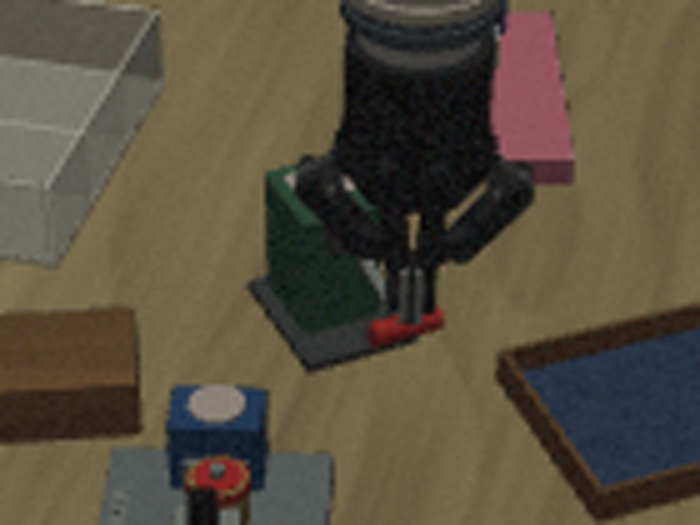

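The lever is at its stop (crop (405,325), 16 N reaction) with the red barrel still clamped at (218,480). I'll release it along the arc and return to the post.

Request:
step_arm([
  [-0.0005,0.001,0.008,0,0,0],
  [-0.0005,0.001,0.018,0,0,0],
  [0.001,-0.001,0.036,0,0,0],
  [0.006,-0.007,0.054,0,0,0],
  [0.013,-0.016,0.07,0,0,0],
  [0.013,-0.016,0.09,0,0,0],
  [0.013,-0.016,0.11,0,0,0],
  [0.013,-0.016,0.115,0,0,0],
])

```text
t: 14.47
tcp_pos: [0.5765, -0.2499, 0.1838]
tool_rot: [1.995, 2.42, 0.001]
contact_force: [0.4, 1.0, 0.9]
width: 0.0001
grip_force: 0.0
```

Request:
step_arm([
  [0.01,0.035,0,0,0,0],
  [0.02,0.07,0,0,0,0],
  [0.03,0.105,0,0,0,0],
  [0.04,0.14,0,0,0,0],
  [0.05,0.175,0,0,0,0],
  [0.054,0.189,0,0,0,0],
  [0.054,0.189,0,0,0,0],
  [0.054,0.189,-0.04,0,0,0],
  [0.054,0.189,-0.08,0,0,0],
  [0.054,0.189,-0.11,0,0,0],
  [0.054,0.189,-0.125,0,0,0],
  [0.054,0.189,-0.125,0,0,0],
], jaw=0.45)

```text
t: 15.47
tcp_pos: [0.6258, -0.0606, 0.0484]
tool_rot: [-1.994, -2.417, 0.01]
contact_force: [-1.1, -0.5, -1.0]
width: 0.0385
grip_force: 0.0
```

Request:
step_arm([
  [0,0,0,0,0,0],
  [0,0,0,0,0,0],
  [0,0,0,0,0,0],
  [0,0,0,0,0,0],
  [0,0,0,0,0,0],
  [0,0,0,0,0,0],
], jaw=0)

```text
t: 15.97
tcp_pos: [0.6294, -0.0606, 0.0572]
tool_rot: [1.997, 2.423, -0.001]
contact_force: [-4.1, -3.2, 0.3]
width: 0.0127
grip_force: 40.5
```

Request:
step_arm([
  [-0.001,0.005,0,0,0,0],
  [-0.002,0.01,0,0,0,0],
  [-0.003,0.016,0,0,0,0],
  [-0.0045,0.023,0,0,0,0],
  [-0.006,0.03,0,0,0,0],
  [-0.007,0.037,0,0,0,0],
  [-0.0085,0.044,0,0,0,0],
  [-0.01,0.051,0,0,0,0],
  [-0.0107,0.055,0,0,0,0],
  [-0.0107,0.055,0,0,0,0],
  [-0.0107,0.055,0,0,0,0],
])

```text
t: 16.88
tcp_pos: [0.6185, -0.0057, 0.0572]
tool_rot: [1.997, 2.423, -0.002]
contact_force: [-5.7, -3.9, 0.7]
width: 0.0131
grip_force: 40.5
```

Request:
step_arm([
  [-0.0003,0.002,0,0,0,0],
  [-0.0006,0.004,0,0,0,0],
  [-0.0006,0.004,0,0,0,0],
])

```text
t: 17.13
tcp_pos: [0.6179, -0.0028, 0.0572]
tool_rot: [1.997, 2.421, -0.004]
contact_force: [-4.8, -7.0, 0.5]
width: 0.0125
grip_force: 40.5
```

Request:
step_arm([
  [0,0,0,0,0,0],
  [0,0,0,0,0,0],
  [0,0,0,0,0,0],
  [0,0,0.03,0,0,0],
  [0,0,0.06,0,0,0],
  [0,0,0.08,0,0,0],
  [0,0,0.08,0,0,0],
], jaw=1)

```text
t: 17.72
tcp_pos: [0.6209, -0.0003, 0.1429]
tool_rot: [1.991, 2.418, 0.011]
contact_force: [0.5, 0.3, 0.8]
width: 0.0854
grip_force: 0.0
```

```bash
python3 - <<'E'
from h import *
a=grab('top','t7');b=grab('side','s7');barrels(b);print('top');barrels(a);print(r.state()['tcp_pos'])
E
```

```text
red [353. 256.] n 136 ctr [0.3564 0.2973 0.3986] mean [ 0.3545 -0.0439  0.0299] ext [0.047 0.748 0.754]
red [148. 229.] n 123 ctr [ 0.8764 -0.0146  0.0355] mean [ 0.8683 -0.0048  0.0302] ext [0.059 0.053 0.021]
red [247. 219.] n 68 ctr [ 0.6293 -0.0905  0.0505] mean [ 0.6296 -0.09    0.0502] ext [0.028 0.034 0.011]
red [176. 187.] n 91 ctr [ 0.8765 -0.1751  0.0461] mean [ 0.868  -0.184   0.0309] ext [0.058 0.089 0.041]
blue [265. 330.] n 311 ctr [0.4539 0.4284 0.4024] mean [0.5072 0.2088 0.036 ] ext [0.148 0.486 0.746]
blue [248. 203.] n 72 ctr [ 0.6421 -0.1334  0.0649] mean [ 0.64   -0.1305  0.0645] ext [0.048 0.04  0.008]
green [178. 267.] n 57 ctr [0.7494 0.0846 0.0246] mean [0.7461 0.0892 0.0248] ext [0.05  0.031 0.006]
green [130. 256.] n 71 ctr [0.8715 0.0786 0.0299] mean [0.8662 0.0849 0.0297] ext [0.046 0.044 0.008]
top
red [275. 279.] n 90 ctr [ 0.3538 -0.0513  0.7037] mean [ 0.3553 -0.0513  0.04  ] ext [0.042 0.058 1.365]
red [287. 195.] n 49 ctr [ 0.6323 -0.0942  0.053 ] mean [ 0.632  -0.0944  0.0522] ext [0.024 0.027 0.009]
red [266. 132.] n 26 ctr [ 0.6008 -0.0391  0.7141] mean [ 0.8349 -0.0266  0.1037] ext [0.536 0.082 1.345]
red [316. 131.] n 23 ctr [ 0.8607 -0.1981  0.0517] mean [ 0.8562 -0.1943  0.0518] ext [0.024 0.051 0.018]
blue [197. 233.] n 97 ctr [0.4294 0.0716 0.7077] mean [0.5067 0.2031 0.0478] ext [0.193 0.304 1.358]
blue [300. 197.] n 28 ctr [ 0.6219 -0.137   0.064 ] mean [ 0.6222 -0.1359  0.0638] ext [0.014 0.027 0.009]
green [290. 133.] n 26 ctr [ 0.8559 -0.111   0.0375] mean [ 0.8544 -0.1108  0.0338] ext [0.013 0.042 0.021]
green [241. 134.] n 33 ctr [0.8592 0.0663 0.0346] mean [0.8558 0.0636 0.0306] ext [0.021 0.042 0.017]
[ 6.19080211e-01 -2.63225570e-04  1.37409894e-01]
```

Request:
step_arm([
  [0.005,-0.035,0,0,0,0],
  [0.01,-0.07,0,0,0,0],
  [0.0125,-0.0905,0,0,0,0],
  [0.0125,-0.0905,0,0,0,0],
  [0.0125,-0.0905,-0.04,0,0,0],
  [0.0125,-0.0905,-0.075,0,0,0],
  [0.0125,-0.0905,-0.1,0,0,0],
  [0.0125,-0.0905,-0.11,0,0,0],
  [0.0125,-0.0905,-0.11,0,0,0],
  [0.0125,-0.0905,-0.11,0,0,0],
])

```text
t: 18.65
tcp_pos: [0.6304, -0.0904, 0.0253]
tool_rot: [-1.996, -2.425, 0.0]
contact_force: [0.1, -0.1, 0.6]
width: 0.0851
grip_force: 0.0
```

Request:
step_arm([
  [0,0,0,0,0,0],
  [0,0,0,0,0,0],
  [0,0,0,0,0,0],
  [0,0,0,0,0,0],
  [0,0,0,0,0,0],
  [0,0,0,0,0,0],
  [0,0,0,0,0,0],
  [0,0,0,0,0,0],
  [0,0,0,0,0,0],
], jaw=0, grip_force=30)

```text
t: 19.4
tcp_pos: [0.6313, -0.0911, 0.0268]
tool_rot: [1.996, 2.424, 0.002]
contact_force: [-0.3, 0.7, 5.9]
width: 0.0311
grip_force: 30.0
```

Request:
step_arm([
  [0,0,0.03,0,0,0],
  [0,0,0.065,0,0,0],
  [0,0,0.1,0,0,0],
  [0,0,0.115,0,0,0],
  [0,0,0.12,0,0,0],
])

```text
t: 19.82
tcp_pos: [0.632, -0.0913, 0.1499]
tool_rot: [1.993, 2.421, 0.005]
contact_force: [-0.4, -0.9, -0.7]
width: 0.0308
grip_force: 30.0
```

Request:
step_arm([
  [-0.03,-0.02,0,0,0,0],
  [-0.06,-0.044,0,0,0,0],
  [-0.09,-0.07,0,0,0,0],
  [-0.12,-0.096,0,0,0,0],
  [-0.15,-0.121,0,0,0,0],
  [-0.178,-0.144,0,0,0,0],
  [-0.1985,-0.162,0,0,0,0],
  [-0.1985,-0.162,-0.03,0,0,0],
  [-0.1985,-0.162,-0.065,0,0,0],
  [-0.1985,-0.162,-0.095,0,0,0],
  [-0.1985,-0.162,-0.115,0,0,0],
  [-0.1985,-0.162,-0.125,0,0,0],
])

```text
t: 20.82
tcp_pos: [0.429, -0.2512, 0.0145]
tool_rot: [-1.992, -2.418, 0.001]
contact_force: [-0.3, -0.2, -1.5]
width: 0.0308
grip_force: 30.2
```

Request:
step_arm([
  [0,0,-0.004,0,0,0],
  [0,0,-0.007,0,0,0],
  [0,0,-0.009,0,0,0],
  [0,0,-0.009,0,0,0],
])

```text
t: 21.15
tcp_pos: [0.4327, -0.2533, 0.0123]
tool_rot: [1.996, 2.424, 0.0]
contact_force: [0.3, -0.2, -0.3]
width: 0.0308
grip_force: 30.2
```

Request:
step_arm([
  [0,0,-0.001,0,0,0],
  [0,0,-0.002,0,0,0],
  [0,0,-0.002,0,0,0],
])

```text
t: 21.4
tcp_pos: [0.4328, -0.2534, 0.0107]
tool_rot: [1.996, 2.423, 0.0]
contact_force: [-0.1, -0.8, 3.1]
width: 0.031
grip_force: 30.5
```

Request:
step_arm([
  [0,0,0.001,0,0,0],
  [0,0,0.001,0,0,0],
  [0,0,0.001,0,0,0],
  [0,0,0.001,0,0,0],
  [0,0,0.001,0,0,0],
  [0,0,0.03,0,0,0],
  [0,0,0.065,0,0,0],
  [0,0,0.1,0,0,0],
  [0,0,0.14,0,0,0],
  [0,0,0.14,0,0,0],
], jaw=0.6)

```text
t: 22.23
tcp_pos: [0.4347, -0.2548, 0.1587]
tool_rot: [1.988, 2.414, 0.002]
contact_force: [0.2, -1.1, 1.1]
width: 0.0515
grip_force: 0.0
```

Request:
step_arm([
  [0.01,0.04,0,0,0,0],
  [0.02,0.08,0,0,0,0],
  [0.03,0.12,0,0,0,0],
  [0.035,0.16,0,0,0,0],
  [0.04,0.2,0,0,0,0],
  [0.045,0.24,0,0,0,0],
  [0.05,0.28,0,0,0,0],
  [0.055,0.32,0,0,0,0],
  [0.06,0.36,0,0,0,0],
  [0.065,0.39,0,0,0,0],
  [0.065,0.39,0,0,0,0],
  [0.065,0.39,0,0,0,0],
], jaw=1)

```text
t: 23.23
tcp_pos: [0.4968, 0.1385, 0.1487]
tool_rot: [-1.993, -2.428, 0.001]
contact_force: [-0.6, 0.5, -0.1]
width: 0.0854
grip_force: 0.0
```

```bash
python3 - <<'E'
from h import *
a=grab('top','t8');b=grab('side','s8');barrels(b);print('top');barrels(a);print(r.state()['tcp_pos'])
x=cv2.resize(a['img'][165:310,240:390],None,fx=3,fy=3,interpolation=cv2.INTER_CUBIC)
y=cv2.resize(b['img'][130:400,190:390],None,fx=1.6,fy=1.6,interpolation=cv2.INTER_CUBIC)
im=np.zeros((440,780,3),np.uint8);im[:435,:450]=x;im[:432,460:]=y
cv2.imwrite('pics/c8.png',im[:,:,::-1])
E
```

```text
red [353. 256.] n 130 ctr [ 0.3538 -0.05    0.0248] mean [ 0.3533 -0.0493  0.0246] ext [0.042 0.055 0.01 ]
red [148. 229.] n 124 ctr [ 0.8772 -0.0151  0.0347] mean [ 0.8688 -0.0048  0.0296] ext [0.057 0.053 0.021]
red [333. 196.] n 48 ctr [ 0.4307 -0.2522  0.0338] mean [ 0.4313 -0.2511  0.0338] ext [0.03  0.03  0.009]
red [176. 187.] n 97 ctr [ 0.8767 -0.1743  0.0467] mean [ 0.8683 -0.1835  0.031 ] ext [0.058 0.089 0.044]
blue [265. 330.] n 311 ctr [0.5077 0.2065 0.0349] mean [0.5075 0.2075 0.0338] ext [0.042 0.042 0.012]
blue [248. 203.] n 69 ctr [ 0.6421 -0.1333  0.0644] mean [ 0.6408 -0.1301  0.0645] ext [0.049 0.037 0.007]
green [179. 267.] n 74 ctr [0.7494 0.0789 0.025 ] mean [0.7448 0.0872 0.0245] ext [0.05  0.043 0.006]
green [125. 257.] n 41 ctr [0.8798 0.0917 0.0301] mean [0.8769 0.0937 0.0294] ext [0.041 0.014 0.006]
green [166. 207.] n 34 ctr [ 0.8637 -0.0996  0.0298] mean [ 0.8606 -0.0972  0.0297] ext [0.026 0.038 0.006]
top
red [274. 279.] n 94 ctr [ 0.3554 -0.0502  0.0253] mean [ 0.3548 -0.0517  0.0245] ext [0.046 0.056 0.011]
red [336. 255.] n 61 ctr [ 0.4329 -0.2553  0.0373] mean [ 0.4328 -0.2564  0.0351] ext [0.03  0.03  0.014]
red [266. 132.] n 26 ctr [ 0.8588 -0.0234  0.0522] mean [ 0.8545 -0.0236  0.0538] ext [0.021 0.051 0.014]
red [316. 131.] n 25 ctr [ 0.8603 -0.198   0.0525] mean [ 0.8562 -0.1936  0.0533] ext [0.026 0.051 0.016]
blue [300. 197.] n 27 ctr [ 0.4818 -0.1168  0.7235] mean [ 0.6117 -0.1351  0.1135] ext [0.298 0.073 1.326]
green [291. 133.] n 36 ctr [ 0.8556 -0.1092  0.0372] mean [ 0.8542 -0.11    0.0322] ext [0.015 0.045 0.023]
green [241. 133.] n 31 ctr [0.8575 0.0645 0.0308] mean [0.8561 0.0629 0.0302] ext [0.023 0.044 0.01 ]
[0.49691883 0.1365477  0.1489737 ]
```

View pics/c8.png

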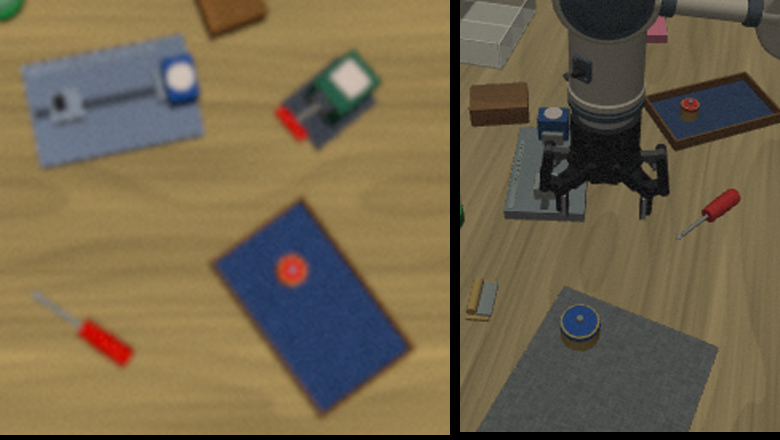

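The red barrel stands upright in the tray (left panel (292,270)), the lever is up, the jaw is open, and the blue barrel is still at its place on the mat. Next I'll grasp the blue one.

Request:
step_arm([
  [0.006,0.035,0,0,0,0],
  [0.0115,0.0695,0,0,0,0],
  [0.0115,0.0695,0,0,0,0],
  [0.0115,0.0695,-0.04,0,0,0],
  [0.0115,0.0695,-0.08,0,0,0],
  [0.0115,0.0695,-0.11,0,0,0],
  [0.0115,0.0695,-0.13,0,0,0],
  [0.0115,0.0695,-0.143,0,0,0],
  [0.0115,0.0695,-0.143,0,0,0],
  [0.0115,0.0695,-0.143,0,0,0],
])

```text
t: 24.17
tcp_pos: [0.5088, 0.2056, 0.0067]
tool_rot: [1.999, 2.424, -0.0]
contact_force: [0.2, -0.4, 0.2]
width: 0.0857
grip_force: 0.0
```

Request:
step_arm([
  [0,0,0,0,0,0],
  [0,0,0,0,0,0],
  [0,0,0,0,0,0],
  [0,0,0,0,0,0],
  [0,0,0,0,0,0],
  [0,0,0,0,0,0],
  [0,0,0,0,0,0],
], jaw=0)

```text
t: 24.75
tcp_pos: [0.5096, 0.2068, 0.0084]
tool_rot: [1.996, 2.424, 0.004]
contact_force: [-1.6, -0.4, 6.3]
width: 0.0489
grip_force: 31.3
```

Request:
step_arm([
  [0,0,0.03,0,0,0],
  [0,0,0.065,0,0,0],
  [0,0,0.1,0,0,0],
  [0,0,0.135,0,0,0],
  [0,0,0.144,0,0,0],
  [0,0,0.144,0,0,0],
])

```text
t: 25.25
tcp_pos: [0.5102, 0.2072, 0.1545]
tool_rot: [1.994, 2.422, 0.01]
contact_force: [0.8, 0.2, -2.0]
width: 0.0489
grip_force: 32.7
```

Request:
step_arm([
  [0.013,-0.03,0,0,0,0],
  [0.027,-0.064,0,0,0,0],
  [0.042,-0.098,0,0,0,0],
  [0.056,-0.132,0,0,0,0],
  [0.071,-0.166,0,0,0,0],
  [0.085,-0.2,0,0,0,0],
  [0.1,-0.234,0,0,0,0],
  [0.112,-0.264,0,0,0,0],
  [0.122,-0.286,0,0,0,0],
  [0.122,-0.286,0,0,0,0],
  [0.122,-0.286,0,0,0,0],
])

```text
t: 26.17
tcp_pos: [0.6295, -0.0805, 0.1463]
tool_rot: [-1.997, -2.419, 0.004]
contact_force: [0.3, 0.8, -3.2]
width: 0.0488
grip_force: 32.5
```

Request:
step_arm([
  [0,0,-0.035,0,0,0],
  [0,0,-0.07,0,0,0],
  [0,0,-0.095,0,0,0],
  [0,0,-0.11,0,0,0],
  [0,0,-0.118,0,0,0],
  [0,0,-0.122,0,0,0],
  [0,0,-0.125,0,0,0],
  [0,0,-0.126,0,0,0],
])

```text
t: 26.83
tcp_pos: [0.6312, -0.079, 0.0255]
tool_rot: [1.995, 2.424, 0.002]
contact_force: [-0.9, 0.3, -1.5]
width: 0.0491
grip_force: 32.5
```

Request:
step_arm([
  [0,0,-0.001,0,0,0],
  [0,0,-0.002,0,0,0],
  [0,0,-0.002,0,0,0],
])

```text
t: 27.08
tcp_pos: [0.6314, -0.0791, 0.0254]
tool_rot: [1.996, 2.424, 0.003]
contact_force: [-4.7, 2.1, 6.5]
width: 0.0487
grip_force: 33.4
```

Request:
step_arm([
  [0,0,0.0005,0,0,0],
  [0,0,0.0005,0,0,0],
  [0,0,0.0005,0,0,0],
  [0,0,0.0005,0,0,0],
  [0,0,0.0005,0,0,0],
  [0,0,0.0005,0,0,0],
  [0,0,0.03,0,0,0],
  [0,0,0.06,0,0,0],
  [0,0,0.09,0,0,0],
  [0,0,0.09,0,0,0],
], jaw=1)

```text
t: 27.92
tcp_pos: [0.6335, -0.08, 0.1205]
tool_rot: [1.991, 2.417, 0.009]
contact_force: [1.4, 0.4, 2.0]
width: 0.0855
grip_force: 0.0
```

```bash
python3 - <<'E'
from h import *
b=grab('side','s9');barrels(b);print(r.state()['tcp_pos'])
E
```

```text
red [354. 256.] n 133 ctr [ 0.3539 -0.0497  0.0246] mean [ 0.3538 -0.0488  0.0243] ext [0.042 0.055 0.009]
red [148. 229.] n 127 ctr [ 0.8767 -0.0147  0.0361] mean [ 0.8691 -0.0044  0.0298] ext [0.057 0.05  0.023]
red [334. 196.] n 45 ctr [ 0.4306 -0.2528  0.0341] mean [ 0.4308 -0.2521  0.0342] ext [0.03  0.031 0.007]
red [176. 187.] n 94 ctr [ 0.8766 -0.1724  0.0453] mean [ 0.868  -0.1837  0.0307] ext [0.058 0.095 0.041]
blue [246. 220.] n 147 ctr [ 0.6304 -0.0797  0.0532] mean [ 0.6297 -0.0784  0.0508] ext [0.042 0.042 0.013]
blue [248. 203.] n 70 ctr [0.5235 0.259  0.4182] mean [ 0.637  -0.1184  0.0749] ext [0.288 0.825 0.715]
green [180. 267.] n 57 ctr [0.7456 0.0817 0.0254] mean [0.7425 0.0883 0.0246] ext [0.039 0.036 0.007]
green [131. 255.] n 64 ctr [0.8724 0.0777 0.0292] mean [0.8666 0.0848 0.0298] ext [0.047 0.045 0.007]
[ 0.63284031 -0.07989272  0.11753024]
```

Request:
step_arm([
  [-0.006,0.035,0,0,0,0],
  [-0.012,0.068,0,0,0,0],
  [-0.0135,0.0765,0,0,0,0],
  [-0.0135,0.0765,0,0,0,0],
  [-0.0135,0.0765,-0.03,0,0,0],
  [-0.0135,0.0765,-0.05,0,0,0],
  [-0.0135,0.0765,-0.06,0,0,0],
  [-0.0135,0.0765,-0.06,0,0,0],
])

```text
t: 28.63
tcp_pos: [0.615, -0.0039, 0.048]
tool_rot: [-1.995, -2.42, 0.007]
contact_force: [0.1, -0.9, -0.5]
width: 0.0852
grip_force: 0.0
```

Request:
step_arm([
  [0,0,0,0,0,0],
  [0,0,0,0,0,0],
  [0,0,0,0,0,0],
  [0,0,0,0,0,0],
  [0,0,0,0,0,0],
  [0,0,0,0,0,0],
  [0,0,0,0,0,0],
  [0,0,0,0,0,0],
  [0,0,0,0,0,0],
  [0,0,0,0,0,0],
  [0,0,0,0,0,0],
  [0,0,0,0,0,0],
], jaw=0, grip_force=40)

```text
t: 29.63
tcp_pos: [0.6177, -0.0029, 0.0532]
tool_rot: [1.996, 2.424, 0.002]
contact_force: [1.5, -0.6, 5.5]
width: 0.013
grip_force: 42.1
```

Request:
step_arm([
  [0.001,-0.005,0,0,0,0],
  [0.002,-0.01,0,0,0,0],
  [0.003,-0.015,0,0,0,0],
  [0.004,-0.02,0,0,0,0],
  [0.0048,-0.025,0,0,0,0],
  [0.0058,-0.03,0,0,0,0],
  [0.0064,-0.033,0,0,0,0],
  [0.0066,-0.034,0,0,0,0],
  [0.0066,-0.034,0,0,0,0],
  [0.0066,-0.034,0,0,0,0],
])

```text
t: 30.47
tcp_pos: [0.624, -0.035, 0.0532]
tool_rot: [-1.995, -2.425, -0.005]
contact_force: [0.3, 6.3, 6.2]
width: 0.0128
grip_force: 42.3
```

Request:
step_arm([
  [0.0002,-0.001,0,0,0,0],
  [0.0004,-0.002,0,0,0,0],
  [0.0006,-0.003,0,0,0,0],
  [0.0006,-0.003,0,0,0,0],
  [0.0006,-0.003,0,0,0,0],
])

```text
t: 30.88
tcp_pos: [0.6245, -0.0375, 0.0532]
tool_rot: [-1.994, -2.425, -0.006]
contact_force: [0.2, 7.7, 7.3]
width: 0.013
grip_force: 42.3
```

Request:
step_arm([
  [0.0002,-0.001,0,0,0,0],
  [0.0004,-0.002,0,0,0,0],
  [0.0006,-0.003,0,0,0,0],
  [0.0006,-0.003,0,0,0,0],
  [0.0006,-0.003,0,0,0,0],
])

```text
t: 31.3
tcp_pos: [0.625, -0.0399, 0.0533]
tool_rot: [-1.993, -2.425, -0.006]
contact_force: [-0.4, 8.2, 7.6]
width: 0.0129
grip_force: 42.3
```

One more 2 mm, hold, back off the stored push, and release.

Request:
step_arm([
  [0.0002,-0.001,0,0,0,0],
  [0.0004,-0.002,0,0,0,0],
  [0.0004,-0.002,0,0,0,0],
  [0.0004,-0.002,0,0,0,0],
  [0.0004,-0.002,0,0,0,0],
  [0.0004,-0.002,0,0,0,0],
  [0.0004,-0.002,0,0,0,0],
  [0.0004,-0.002,0,0,0,0],
])

```text
t: 31.97
tcp_pos: [0.6254, -0.0416, 0.0532]
tool_rot: [-1.993, -2.425, -0.007]
contact_force: [-0.7, 10.6, 7.9]
width: 0.0131
grip_force: 42.4
```

Request:
step_arm([
  [-0.0004,0.002,0,0,0,0],
  [-0.0004,0.002,0,0,0,0],
])

```text
t: 32.13
tcp_pos: [0.6253, -0.0416, 0.0533]
tool_rot: [1.996, 2.426, 0.003]
contact_force: [1.8, 4.2, 6.1]
width: 0.0127
grip_force: 42.2
```

Request:
step_arm([
  [0,0,0,0,0,0],
  [0,0,0,0,0,0],
  [0,0,0,0,0,0],
  [0,0,0,0,0,0],
  [0,0,0,0,0,0],
  [0,0,0.03,0,0,0],
  [0,0,0.065,0,0,0],
  [0,0,0.1,0,0,0],
  [0,0,0.12,0,0,0],
  [0,0,0.12,0,0,0],
], jaw=0.45)

```text
t: 32.97
tcp_pos: [0.627, -0.0434, 0.1795]
tool_rot: [1.992, 2.418, 0.009]
contact_force: [1.0, 0.6, 0.9]
width: 0.0388
grip_force: 0.0
```

```bash
python3 - <<'E'
from h import *
b=grab('side','s10');barrels(b);print(r.state()['tcp_pos'])
E
```

```text
red [353. 256.] n 136 ctr [ 0.3537 -0.0484  0.0252] mean [ 0.3536 -0.0494  0.0247] ext [0.047 0.055 0.007]
red [148. 229.] n 129 ctr [0.6423 0.3157 0.3999] mean [8.648e-01 4.000e-04 3.520e-02] ext [0.525 0.712 0.751]
red [342. 194.] n 35 ctr [ 0.4087 -0.2639  0.0344] mean [ 0.4086 -0.2624  0.035 ] ext [0.023 0.024 0.005]
red [176. 187.] n 99 ctr [ 0.876  -0.1743  0.0463] mean [ 0.8681 -0.1829  0.0309] ext [0.057 0.091 0.043]
blue [247. 217.] n 145 ctr [0.5162 0.2808 0.4113] mean [ 0.63   -0.083   0.0557] ext [0.273 0.781 0.729]
blue [248. 203.] n 71 ctr [0.5227 0.26   0.4181] mean [ 0.6362 -0.119   0.0745] ext [0.286 0.823 0.715]
green [176. 268.] n 57 ctr [0.7512 0.0909 0.0247] mean [0.7499 0.0927 0.0247] ext [0.046 0.022 0.007]
green [131. 255.] n 66 ctr [0.875  0.0803 0.0293] mean [0.8683 0.0863 0.0294] ext [0.052 0.04  0.006]
[ 0.62617857 -0.04329148  0.17620259]
```

The red barrel was knocked about 24 mm within the tray, to (.409,-.263), and its top height is unchanged, so it is still upright. I'll place the blue one clear of it. Next is the lever.

Request:
step_arm([
  [-0.009,-0.035,0,0,0,0],
  [-0.018,-0.073,0,0,0,0],
  [-0.027,-0.11,0,0,0,0],
  [-0.036,-0.147,0,0,0,0],
  [-0.045,-0.184,0,0,0,0],
  [-0.0505,-0.2065,0,0,0,0],
  [-0.0505,-0.2065,0,0,0,0],
  [-0.0505,-0.2065,0,0,0,0],
  [-0.0505,-0.2065,0,0,0,0],
  [-0.0505,-0.2065,0,0,0,0],
], jaw=0)

```text
t: 33.85
tcp_pos: [0.5745, -0.2481, 0.1715]
tool_rot: [-1.995, -2.425, -0.0]
contact_force: [0.6, 0.0, 1.2]
width: 0.0
grip_force: 0.0
```

Request:
step_arm([
  [0,0,-0.025,0,0,0],
  [0,0,-0.037,0,0,0],
  [-0.004,0.005,-0.045,0,0,0],
  [-0.007,0.009,-0.053,0,0,0],
  [-0.01,0.012,-0.062,0,0,0],
  [-0.012,0.015,-0.071,0,0,0],
  [-0.013,0.017,-0.08,0,0,0],
  [-0.0136,0.017,-0.09,0,0,0],
  [-0.0135,0.017,-0.098,0,0,0],
  [-0.013,0.016,-0.104,0,0,0],
  [-0.013,0.016,-0.105,0,0,0],
  [-0.013,0.016,-0.105,0,0,0],
])

```text
t: 34.85
tcp_pos: [0.5613, -0.233, 0.0684]
tool_rot: [-1.997, -2.425, -0.001]
contact_force: [-4.7, 5.1, 9.6]
width: -0.0001
grip_force: 4.7
```

Request:
step_arm([
  [0,0,0,0,0,0],
  [0,0,0,0,0,0],
  [0,0,0,0,0,0],
])

```text
t: 35.1
tcp_pos: [0.5614, -0.2332, 0.0683]
tool_rot: [-1.997, -2.425, -0.001]
contact_force: [-4.2, 6.2, 8.9]
width: -0.0
grip_force: 4.7
```

```bash
python3 - <<'E'
from h import *
b=grab('side','s11')
crop(b,'c11',205,120,405,260,4)
E
```

```text
(no output)
```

View pics/c11.png

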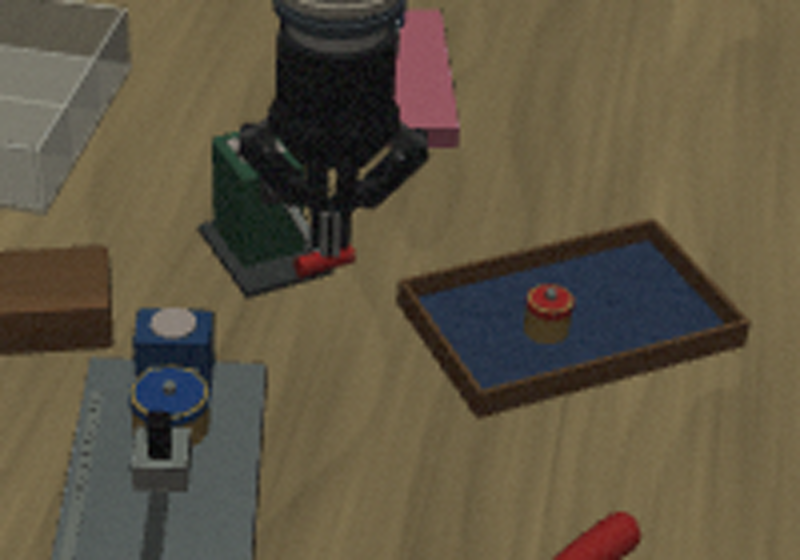

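The lever is down at its stop (crop (325,262)), the blue barrel is clamped at (170,395), and the red one stands upright in the tray at (550,312). I'll release the lever and go back to the post.

Request:
step_arm([
  [-0.0005,0.001,0.008,0,0,0],
  [-0.0005,0.001,0.018,0,0,0],
  [0.001,-0.001,0.036,0,0,0],
  [0.006,-0.007,0.054,0,0,0],
  [0.013,-0.016,0.07,0,0,0],
  [0.013,-0.016,0.09,0,0,0],
  [0.013,-0.016,0.11,0,0,0],
  [0.013,-0.016,0.115,0,0,0],
])

```text
t: 35.82
tcp_pos: [0.5753, -0.2507, 0.1864]
tool_rot: [1.995, 2.42, 0.001]
contact_force: [-0.3, -0.5, 1.0]
width: -0.0002
grip_force: 0.0
```

Request:
step_arm([
  [0.01,0.036,0,0,0,0],
  [0.019,0.074,0,0,0,0],
  [0.028,0.111,0,0,0,0],
  [0.037,0.149,0,0,0,0],
  [0.046,0.187,0,0,0,0],
  [0.0505,0.2055,0,0,0,0],
  [0.0505,0.2055,0,0,0,0],
  [0.0505,0.2055,-0.04,0,0,0],
  [0.0505,0.2055,-0.08,0,0,0],
  [0.0505,0.2055,-0.11,0,0,0],
  [0.0505,0.2055,-0.127,0,0,0],
  [0.0505,0.2055,-0.127,0,0,0],
], jaw=0.45)

```text
t: 36.82
tcp_pos: [0.6211, -0.0447, 0.0482]
tool_rot: [-1.993, -2.417, 0.01]
contact_force: [-0.2, -0.8, -0.4]
width: 0.0385
grip_force: 0.0
```

Request:
step_arm([
  [0,0,0,0,0,0],
  [0,0,0,0,0,0],
  [0,0,0,0,0,0],
  [0,0,0,0,0,0],
  [0,0,0,0,0,0],
  [0,0,0,0,0,0],
], jaw=0)

```text
t: 37.32
tcp_pos: [0.6259, -0.0447, 0.0573]
tool_rot: [1.995, 2.422, 0.002]
contact_force: [1.6, -2.1, 2.9]
width: 0.0126
grip_force: 42.1
```

Request:
step_arm([
  [-0.001,0.005,0,0,0,0],
  [-0.002,0.01,0,0,0,0],
  [-0.003,0.016,0,0,0,0],
  [-0.0045,0.023,0,0,0,0],
  [-0.006,0.03,0,0,0,0],
  [-0.007,0.036,0,0,0,0],
  [-0.0075,0.039,0,0,0,0],
  [-0.008,0.0415,0,0,0,0],
  [-0.008,0.0415,0,0,0,0],
  [-0.008,0.0415,0,0,0,0],
])

```text
t: 38.15
tcp_pos: [0.6182, -0.0059, 0.0572]
tool_rot: [1.995, 2.418, -0.003]
contact_force: [2.8, -11.6, 1.8]
width: 0.0131
grip_force: 42.1
```

Request:
step_arm([
  [0,0,0,0,0,0],
  [0,0,0,0,0,0],
  [0,0,0,0,0,0],
  [0,0,0.03,0,0,0],
  [0,0,0.06,0,0,0],
  [0,0,0.08,0,0,0],
  [0,0,0.08,0,0,0],
], jaw=1)

```text
t: 38.73
tcp_pos: [0.619, -0.0019, 0.1418]
tool_rot: [1.992, 2.421, 0.009]
contact_force: [0.9, -0.5, 0.8]
width: 0.0855
grip_force: 0.0
```

```bash
python3 - <<'E'
from h import *
a=grab('top','t12');b=grab('side','s12');barrels(b);print('top');barrels(a);print(r.state()['tcp_pos'])
E
```

```text
red [353. 256.] n 133 ctr [ 0.3548 -0.0495  0.025 ] mean [ 0.3534 -0.0488  0.0246] ext [0.048 0.054 0.007]
red [148. 229.] n 130 ctr [0.6422 0.316  0.3999] mean [0.8648 0.001  0.0355] ext [0.525 0.711 0.751]
red [342. 196.] n 48 ctr [ 0.4088 -0.2623  0.0336] mean [ 0.4088 -0.259   0.0339] ext [0.026 0.034 0.008]
red [176. 187.] n 93 ctr [ 0.8769 -0.1743  0.0466] mean [ 0.8685 -0.1841  0.0304] ext [0.056 0.089 0.043]
blue [247. 218.] n 144 ctr [ 0.6313 -0.0851  0.0521] mean [ 0.631  -0.0843  0.0506] ext [0.04  0.045 0.009]
blue [248. 203.] n 71 ctr [0.523  0.259  0.4184] mean [ 0.6369 -0.1189  0.0745] ext [0.287 0.825 0.714]
green [180. 266.] n 74 ctr [0.7497 0.0777 0.0247] mean [0.7435 0.0861 0.0246] ext [0.05  0.044 0.005]
green [123. 257.] n 32 ctr [0.8841 0.0934 0.0296] mean [0.8829 0.0943 0.0295] ext [0.032 0.011 0.005]
top
red [275. 279.] n 91 ctr [ 0.3554 -0.0486  0.0274] mean [ 0.3561 -0.0491  0.025 ] ext [0.046 0.052 0.015]
red [340. 262.] n 54 ctr [ 0.4098 -0.2641  0.0377] mean [ 0.4101 -0.2646  0.0349] ext [0.029 0.024 0.015]
red [266. 132.] n 24 ctr [ 0.8586 -0.0234  0.0532] mean [ 0.8549 -0.0253  0.0544] ext [0.02  0.051 0.014]
red [316. 131.] n 22 ctr [ 0.8587 -0.1977  0.0535] mean [ 0.8556 -0.1943  0.0536] ext [0.021 0.051 0.024]
blue [300. 197.] n 26 ctr [ 0.6236 -0.1385  0.064 ] mean [ 0.6228 -0.1385  0.0641] ext [0.014 0.03  0.009]
blue [284. 195.] n 97 ctr [ 0.6325 -0.0859  0.0526] mean [ 0.632  -0.0853  0.0511] ext [0.038 0.037 0.012]
green [290. 133.] n 30 ctr [ 0.857  -0.1092  0.0358] mean [ 0.855  -0.1066  0.0321] ext [0.014 0.045 0.02 ]
green [241. 133.] n 30 ctr [0.8592 0.0638 0.0365] mean [0.8569 0.0622 0.0311] ext [0.022 0.043 0.021]
[ 0.61729094 -0.00188143  0.13651497]
```

Request:
step_arm([
  [0.006,-0.035,0,0,0,0],
  [0.012,-0.07,0,0,0,0],
  [0.0145,-0.083,0,0,0,0],
  [0.0145,-0.083,0,0,0,0],
  [0.0145,-0.083,-0.04,0,0,0],
  [0.0145,-0.083,-0.075,0,0,0],
  [0.0145,-0.083,-0.1,0,0,0],
  [0.0145,-0.083,-0.111,0,0,0],
  [0.0145,-0.083,-0.111,0,0,0],
  [0.0145,-0.083,-0.111,0,0,0],
])

```text
t: 39.67
tcp_pos: [0.6311, -0.0847, 0.0242]
tool_rot: [-1.996, -2.425, 0.0]
contact_force: [0.6, -0.3, 0.8]
width: 0.0857
grip_force: 0.0
```

Request:
step_arm([
  [0,0,0,0,0,0],
  [0,0,0,0,0,0],
  [0,0,0,0,0,0],
  [0,0,0,0,0,0],
  [0,0,0,0,0,0],
  [0,0,0,0,0,0],
  [0,0,0,0,0,0],
], jaw=0, grip_force=30)

```text
t: 40.25
tcp_pos: [0.6327, -0.0855, 0.0268]
tool_rot: [1.995, 2.422, 0.003]
contact_force: [0.9, 0.3, 6.8]
width: 0.0492
grip_force: 31.5
```

Request:
step_arm([
  [0,0,0.03,0,0,0],
  [0,0,0.065,0,0,0],
  [0,0,0.1,0,0,0],
  [0,0,0.12,0,0,0],
  [0,0,0.125,0,0,0],
])

```text
t: 40.67
tcp_pos: [0.6331, -0.0858, 0.1552]
tool_rot: [1.993, 2.419, 0.006]
contact_force: [1.6, -0.4, -1.5]
width: 0.0487
grip_force: 32.6
```

Request:
step_arm([
  [-0.03,-0.022,0,0,0,0],
  [-0.06,-0.046,0,0,0,0],
  [-0.09,-0.071,0,0,0,0],
  [-0.12,-0.096,0,0,0,0],
  [-0.15,-0.12,0,0,0,0],
  [-0.18,-0.144,0,0,0,0],
  [-0.21,-0.168,0,0,0,0],
  [-0.24,-0.192,0,0,0,0],
  [-0.265,-0.212,0,0,0,0],
  [-0.2775,-0.222,0,0,0,0],
  [-0.2775,-0.222,0,0,0,0],
  [-0.2775,-0.222,0,0,0,0],
])

```text
t: 41.67
tcp_pos: [0.353, -0.3074, 0.1478]
tool_rot: [-1.999, -2.421, -0.001]
contact_force: [0.4, 0.3, -1.3]
width: 0.0492
grip_force: 32.7
```

Request:
step_arm([
  [0,0,-0.03,0,0,0],
  [0,0,-0.065,0,0,0],
  [0,0,-0.095,0,0,0],
  [0,0,-0.115,0,0,0],
  [0,0,-0.127,0,0,0],
  [0,0,-0.134,0,0,0],
  [0,0,-0.138,0,0,0],
  [0,0,-0.14,0,0,0],
  [0,0,-0.14,0,0,0],
])

```text
t: 42.42
tcp_pos: [0.3549, -0.3078, 0.011]
tool_rot: [1.995, 2.424, 0.0]
contact_force: [0.5, -0.2, -1.9]
width: 0.049
grip_force: 32.7
```

Request:
step_arm([
  [0,0,-0.001,0,0,0],
  [0,0,-0.002,0,0,0],
  [0,0,-0.002,0,0,0],
])

```text
t: 42.67
tcp_pos: [0.3551, -0.3081, 0.0108]
tool_rot: [1.995, 2.423, 0.0]
contact_force: [-4.4, 5.4, 11.6]
width: 0.0487
grip_force: 34.1
```

Request:
step_arm([
  [0,0,0,0,0,0],
  [0,0,0,0,0,0],
  [0,0,0,0,0,0],
  [0,0,0,0,0,0],
  [0,0,0,0,0,0],
  [0,0,0.03,0,0,0],
  [0,0,0.065,0,0,0],
  [0,0,0.1,0,0,0],
  [0,0,0.14,0,0,0],
  [0,0,0.14,0,0,0],
], jaw=0.7)

```text
t: 43.5
tcp_pos: [0.3562, -0.3098, 0.1565]
tool_rot: [1.989, 2.415, -0.002]
contact_force: [0.9, -0.9, 1.6]
width: 0.0602
grip_force: 0.0
```

Request:
step_arm([
  [0,0.04,0.02,0,0,0],
  [0.01,0.08,0.04,0,0,0],
  [0.02,0.12,0.05,0,0,0],
  [0.03,0.16,0.05,0,0,0],
  [0.04,0.2,0.05,0,0,0],
  [0.05,0.24,0.05,0,0,0],
  [0.06,0.28,0.05,0,0,0],
  [0.07,0.32,0.05,0,0,0],
  [0.07,0.36,0.05,0,0,0],
  [0.07,0.4,0.05,0,0,0],
  [0.07,0.44,0.05,0,0,0],
  [0.07,0.45,0.05,0,0,0],
])

```text
t: 44.5
tcp_pos: [0.423, 0.1476, 0.1968]
tool_rot: [-1.989, -2.429, -0.002]
contact_force: [0.3, -0.2, -0.6]
width: 0.0597
grip_force: 0.0
```

```bash
python3 - <<'E'
from h import *
a=grab('top','t13');b=grab('side','s13');barrels(b);print(r.state()['contact_force'])
x=cv2.resize(a['img'][165:310,240:390],None,fx=3,fy=3,interpolation=cv2.INTER_CUBIC)
y=cv2.resize(b['img'][130:400,190:390],None,fx=1.6,fy=1.6,interpolation=cv2.INTER_CUBIC)
im=np.zeros((440,780,3),np.uint8);im[:435,:450]=x;im[:432,460:]=y
cv2.imwrite('pics/c13.png',im[:,:,::-1])
for u,v in [(262,199)]:
  P=cloud(a);m=np.zeros(P.shape[:2],bool);m[185:212,245:275]=1;m&=(P[...,2]>.055)&(P[...,2]<.085);print('post',P[m].mean(0))
E
```

```text
red [353. 256.] n 133 ctr [ 0.3547 -0.0491  0.0252] mean [ 0.3537 -0.0491  0.0247] ext [0.048 0.055 0.006]
red [148. 229.] n 128 ctr [0.6429 0.3151 0.4001] mean [8.639e-01 1.000e-04 3.540e-02] ext [0.526 0.713 0.751]
red [176. 187.] n 94 ctr [ 0.8766 -0.1725  0.0463] mean [ 0.8686 -0.1833  0.0308] ext [0.058 0.087 0.044]
blue [248. 203.] n 70 ctr [ 0.6413 -0.1337  0.0648] mean [ 0.6399 -0.1301  0.0648] ext [0.049 0.04  0.005]
blue [364. 187.] n 103 ctr [ 0.3532 -0.3074  0.0362] mean [ 0.353 -0.307  0.035] ext [0.038 0.042 0.011]
green [171. 268.] n 30 ctr [0.5772 0.3788 0.3987] mean [0.7481 0.114  0.0496] ext [0.395 0.586 0.754]
green [184. 266.] n 45 ctr [0.7352 0.0777 0.0256] mean [0.7335 0.0825 0.0247] ext [0.024 0.041 0.006]
green [131. 255.] n 64 ctr [0.8714 0.0786 0.0283] mean [0.8666 0.0851 0.0292] ext [0.048 0.043 0.007]
green [162. 207.] n 49 ctr [ 0.8749 -0.0997  0.0297] mean [ 0.8699 -0.0925  0.0297] ext [0.05  0.037 0.007]
[-7.64912070e-01  4.30471261e-04  3.04626777e-01]
post [ 0.6152854  -0.00287067  0.07085797]
```

View pics/c13.png

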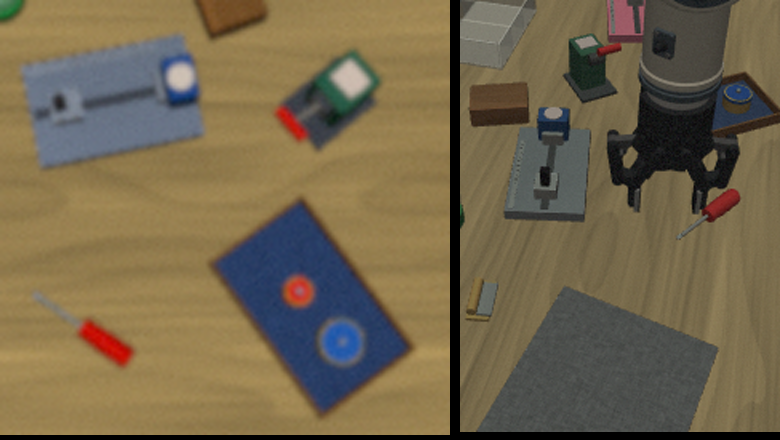

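Both barrels stand upright in the tray (left panel (298,291) and (341,342)). The mat is empty, the lever is up, the post is about 11 mm farther out than at the start, at its stop, and the gripper is clear. I'll hand in.

Request:
step_arm([
  [0,0,0,0,0,0],
  [0,0,0,0,0,0],
  [0,0,0,0,0,0],
  [0,0,0,0,0,0],
  [0,0,0,0,0,0],
  [0,0,0,0,0,0],
])

```text
t: 45.1
tcp_pos: [0.424, 0.1418, 0.1973]
tool_rot: [1.999, 2.423, 0.0]
contact_force: [-0.8, -0.0, 0.8]
width: 0.0597
grip_force: 0.0
```

```bash
python3 -c "
from cell import r
print(r.sign_off())"
```

```text
the job is handed in; nothing more can be done
None
```

I gauged and recorded the red barrel and then the blue one (the only two on the mat), stood both upright in the tray with the caliper fully open and the lever up, and handed the job in; the hand-in returned no verdict.

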